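# Restock the latched counter display case

### The arm

A 6-joint arm with a two-finger parallel gripper is mounted at the origin on the work surface. World frame = base frame: x ahead of the robot, y to its left, z up, the work surface at z = 0. Lengths are in m, angles in rad, forces in N, time in s.
With the tool pointing down it reaches from about 0.225 to 0.875 m from the base axis. Payload 3.4 kg.
Tool frame: the origin (TCP) lies midway between the tips of the shut fingers; the grasp point (between the pads) lies 19 mm behind it; z points along the fingers, y is the direction in which the jaws open and shut (so a half turn about z gives the same grasp; the last joint's range is limited). The gripper opens to 85 mm and grips with 20 to 120 N. Pads are 22 mm wide; open, the fingers measure 114 mm over their backs; the gripper's body (76 mm by 85 mm) begins 54 mm behind the grasp point. The pads swing forward as they close: fully open they stand 13 mm farther back than shut.
Start: joints at [-1.382, 0.276, 1.505, -0, 1.361, -0.121], TCP at [0.175, -0.548, 0.231] pointing down, gripper open.
Joint ranges: [-2.89, 2.89], [-0.75, 2.08], [0.22, 2.7], [-1.18, 4.32], [0.11, 2.71], [-2.7, 2.7]. Speed limits (rad/s): [2.57, 2.57, 3.14, 3.14, 3.14, 3.14].

### API

Orientations are given as a unit quaternion [w, x, y, z].
In Python, from cell import * gives the robot as it stands. The module is installed in compiled form; this text tells all that it offers.
- The arm moves only by the shell command python3 -m jog 'ROWS'. ROWS is JSON, a list of rows, each a list of 7 numbers: the shift along the tool's x, y, z in mm, then the turn, a rotation vector about the tool's x, y, z in rad, then the gripper's target within -1 to 1 (fully open at 1, half-way at 0, shut at -1). In form: [[x, y, z, wx, wy, wz, gripper], ...]. A call has 1 to 5 rows; each row is the pose to reach, as a shift and turn from the pose measured when the call began, along the tool's axes at that moment; what a row does not reach only later rows make up. A row lasts 1/12 s, in which the tool goes at most 41.7 mm and 7.16 degrees, less where a joint would pass 70% of its speed; a pose out of reach is approached as far as the arm can. A call with a gripper value outside its range is refused whole. The fingers move at their own pace and stop on an object; the grip force is fixed at half the most. Time passes only in rows, so rows that repeat a pose let the fingers close. It gives the time, the measured TCP pose, the force and the opening at its end, in the units of the state.
- get_obs(): the state, without advancing time (a new reading comes with each control period).
- get_image(name): name is "scene" or "top"; returns a dict with "image" (384x512x3 uint8, red, green, blue), "fx", "fy", "cx", "cy" (pixels), "rvec" (rotation vector, rad) and "tvec" (3), from world to camera coordinates, as OpenCV has them. Camera axes: x right, y down, z forward; pixel columns grow to the right and rows downward; lengths in m; the calibration is good to about 2 mm. A picture is of the moment at which its call begins. There is no depth.
- job_done(): hands the job in, once; it reports no verdict.
The state is a dict: "time_s": time; "joint_pos": joint angles; "joint_vel": joint speeds; "effort": joint torques, N m; "eef_pos": TCP position; "orientation": TCP orientation; "force": force on the tool from outside, world axes, zero at the start; "torque": the same for the moment, N m; "grip_width": finger opening in m.
Only numpy, scipy, OpenCV 4.12 (cv2) and the standard library are available. Lean on these libraries where they do the work, as an engineer would, in place of code of your own. Each camera call takes 0.05 s, during which the arm holds its last target.

### The job

Restock the café's display case: first move every steel canister standing on its lid over to the pale wooden board, then turn the red latch knob a quarter turn anticlockwise and swing the lid wide open so that it stays up. Stand all the amber jars from the green mat upright inside the case, shut the lid fully and turn the knob back clockwise to lock it. The canisters must be left standing on the board, and the cup, jug and blue pot left where they are.

Things in the scene. Friction and masses are not known exactly. Their poses are not given: they have to be found in the camera images.
- case: Low display case with clear walls, a wooden floor and a lid, fixed to the counter. Outside 182 (its x) x 252 (its y) x 98 mm high without the lid; walls 6 mm, floor 10 mm thick, so the inside is 170 x 240 mm and 88 mm deep. Origin: centre of its underside, on the counter. Its -x side is the front (knob and handle side, roughly towards the robot), the lid's hinge is along its top edge on the +x side.
- lid (a joint): Angle of the lid (rad): 0 shut, grows as its front edge swings up and back, stop at 1.9. The hinge axis is the case's +y direction through point lid_hinge. The hinge has friction and the lid stays at whatever angle it is left (about 3 to 6 N at the handle moves it). Lid: 10 mm thick pane in a wooden frame, 192 mm from hinge to front edge; its top face is 108 mm above the counter when shut. While the latch holds it, it lifts no more than about 0.02 rad.
- lid_hinge (a point): Point on the lid's hinge axis, half-way along it, on the lid's underside at the rear top edge of the case. In the case's frame: (91, 0, 98) mm.
- lid_handle (a point): Middle of the lid's brass bar handle: a round bar 10 mm thick and 80 mm long, parallel to the hinge axis, its centre line 35 mm above the lid's top face, on a post at each end (70 mm free between them). With the lid shut it is at (-170, 60, 45) mm from lid_hinge along the case's axes. It moves with the lid; the point's axes are the lid's.
- latch (a joint): Angle of the latch knob (rad): 0 to 0.1 locked (wing pointing front to back, steel tongue under the keeper of the front wall), grows anticlockwise seen from above, stop at 1.57 (wing along the hinge axis). The tongue comes free of the keeper at about 1.1. Friction about 0.06 N m; it stays where it is left.
- latch_grip (a point): Grip point of the red latch knob on the lid, on its axis, 22 mm above the lid's top face. The knob is a wing 44 mm long (point's x axis), 13 mm thick (point's y axis), its top 36 mm and its underside 4 mm above the lid's face. With the lid shut it is at (-150, -55, 32) mm from lid_hinge along the case's axes. It is carried by the lid; the point turns with the knob.
- board: Pale wooden board fixed on the counter, 240 x 240 x 4 mm, on the left or the right of the case. Origin: centre of its underside.
- mat: Green bar mat fixed on the counter, 240 x 240 x 4 mm, on the other side of the case. The jars stand on it at the start. Origin: centre of its underside.
- can1_mid (a point): Steel canister with a black lid button, diameter 52 mm (50 below the lid band), body 56 mm high plus a 12 mm button, about 0.2 kg; stands on the case's lid at the start. Point: its centre, 28 mm above its underside. One or two are present.
- can2_mid (a point): Steel canister with a black lid button, diameter 52 mm (50 below the lid band), body 56 mm high plus a 12 mm button, about 0.2 kg; stands on the case's lid at the start. Point: its centre, 28 mm above its underside. One or two are present.
- jar1_mid (a point): Amber-brown jar with a cork stopper: body 44 mm in diameter and 46 mm high, cork 34 mm in diameter to 62 mm in all, about 0.12 kg. Point: 31 mm above its underside, on its axis. Three or four are present.
- jar2_mid (a point): Amber-brown jar with a cork stopper: body 44 mm in diameter and 46 mm high, cork 34 mm in diameter to 62 mm in all, about 0.12 kg. Point: 31 mm above its underside, on its axis. Three or four are present.
- jar3_mid (a point): Amber-brown jar with a cork stopper: body 44 mm in diameter and 46 mm high, cork 34 mm in diameter to 62 mm in all, about 0.12 kg. Point: 31 mm above its underside, on its axis. Three or four are present.
- jar4_mid (a point): Amber-brown jar with a cork stopper: body 44 mm in diameter and 46 mm high, cork 34 mm in diameter to 62 mm in all, about 0.12 kg. Point: 31 mm above its underside, on its axis. Three or four are present.
- cup_mid (a point): White mug, 76 mm across, 70 mm high; a bystander, to be left alone. Point: on its axis, 40 mm above the counter.
- jug_mid (a point): Small copper jug, 80 mm across, 95 mm high; a bystander, to be left alone. Point: on its axis, 40 mm above the counter.
- pot_mid (a point): Blue pot with a wooden cap, 60 mm across, 90 mm high; a bystander, to be left alone. Point: on its axis, 40 mm above the counter.
Not all that is in view belongs to the job. What is shaped like the part that bears jar3_mid but purple or turquoise is not meant.

How it is judged:
By the outcome, as a careful person would: the job done as asked, in the order asked, and still so for the second after the job is handed in, with the robot touching nothing.
Of can1, can2 only 1 to 2 are there at a start; the rules pass over those that are not, and their reading is None.
Of jar1, jar2, jar3, jar4 only 3 to 4 are there at a start; the rules pass over those that are not, and their reading is None.
At some moment in a run one of can1, can2, jar1, jar2, jar3, jar4 may be knocked a few centimetres aside while the robot is not near it.
It also fails if it takes over 210 s, if anything falls off the work surface, if the arm or the gripper's body presses on something with over 40 N, if the wrist force passes 120 N, or if a joint passes its speed limit or range.

## Working session

There is one attempt and no reset: what is moved stays moved. The work goes in short steps, Python scripts to look and compute and a shell command to move; the robot and the scene stay as the last step left them, time stands still between calls to the robot, and variables do not carry over. Pictures are saved under pics/ and viewed, and the job is handed in when it is done.

```bash
mkdir -p pics
cat > h.py <<'E'
from cell import *
import numpy as np, cv2
def snap(n,f,crop=None,s=1):
    d=get_image(n); im=cv2.cvtColor(d["image"],cv2.COLOR_RGB2BGR)
    if crop: im=im[crop[1]:crop[3],crop[0]:crop[2]]
    if s!=1: im=cv2.resize(im,None,fx=s,fy=s,interpolation=cv2.INTER_CUBIC)
    cv2.imwrite("pics/"+f,im); return d
def cam(d):
    R=cv2.Rodrigues(np.array(d["rvec"],float))[0];t=np.array(d["tvec"],float).ravel()
    K=np.array([[d["fx"],0,d["cx"]],[0,d["fy"],d["cy"]],[0,0,1]]);return R,t,K
def back(d,u,v,z):
    R,t,K=cam(d); r=R.T@np.linalg.inv(K)@np.array([u,v,1.]); c=-R.T@t
    return c+r*(z-c[2])/r[2]
def proj(d,p):
    R,t,K=cam(d);q=K@(R@np.array(p,float)+t);return q[:2]/q[2]
E
python3 - <<'E'
from h import *
a=snap("top","t0.png");b=snap("scene","s0.png")
for d in(a,b):
    R,t,K=cam(d);print(-R.T@t,d["fx"],d["cx"],d["cy"]);print(R.round(3))
o=get_obs();print(o["time_s"],o["eef_pos"],o["orientation"],o["force"],o["grip_width"])
E
```

```text
[0.44310693 0.0783946  1.83713365] 491.06268805383473 259.36909072248164 194.36848986413995
[[ 0.024 -1.     0.011]
 [-0.996 -0.025 -0.082]
 [ 0.082 -0.009 -0.997]]
[1.08461433 0.56316564 1.08481886] 409.9583366428553 262.30407042674767 193.3862788593052
[[-0.702  0.712  0.002]
 [ 0.579  0.572 -0.582]
 [-0.416 -0.407 -0.813]]
0.1 [ 0.17520823 -0.54714815  0.23051096] [-8.44683175e-04  9.88027244e-01  1.54277191e-01 -2.38543416e-05] [-0.19078956  0.22550112  0.99136421] 0.08533392510224656
```

```bash
ls .
```

```text
h.py
pics
```

View pics/t0.png

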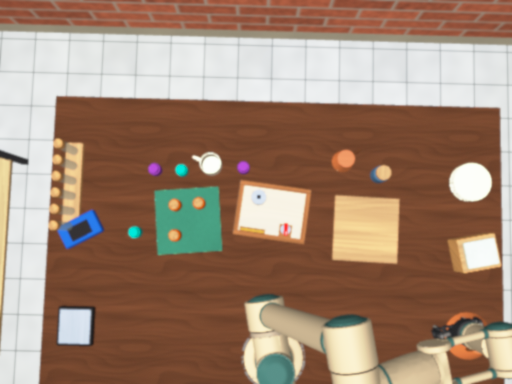

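View pics/s0.png

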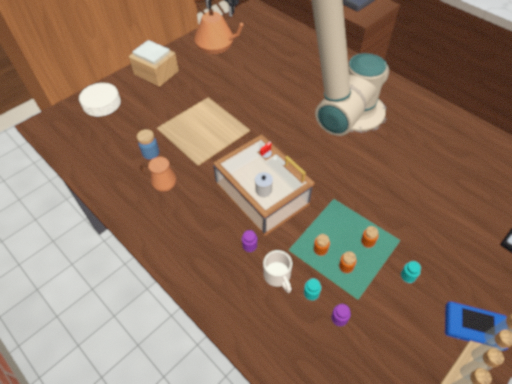

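The top view shows one canister (258,197), three amber jars on the green mat at (174,204), (198,203) and (175,236), and the board at (366,229). The purple and turquoise pieces are decoys. I'll enlarge it to get exact pixels.

Run:
```python
from h import *
snap("top","t1.png",(145,140,325,275),4.4)
snap("scene","s1.png",(200,120,420,310),3.6)
```

```text
(no output)
```

View pics/t1.png

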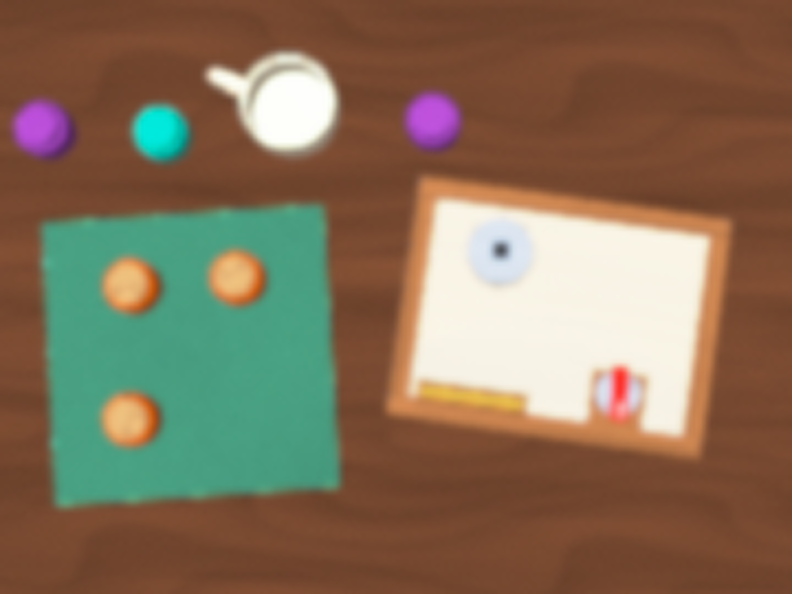

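View pics/s1.png

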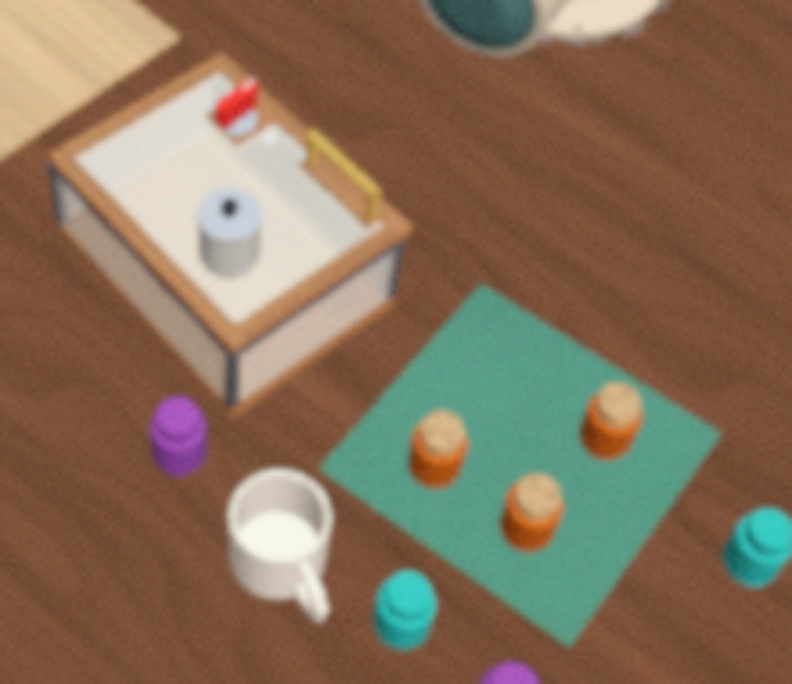

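One canister sits on the lid, button at crop (500,250). There are three amber jars with cork tops. The red wing points front to back at (620,392), so it is locked, and the handle is the gold bar at (470,397).

```bash
cat >> h.py <<'E'
import json
def ft(u,v): return 145+(u+.5)/4.4-.5,140+(v+.5)/4.4-.5
def fs(u,v): return 200+(u+.5)/3.6-.5,120+(v+.5)/3.6-.5
def tri(da,a,db,b):
    A=[];B=[]
    P=[]
    for d,(u,v) in((da,a),(db,b)):
        R,t,K=cam(d);P.append(K@np.c_[R,t])
    X=cv2.triangulatePoints(P[0],P[1],np.array(a,float).reshape(2,1),np.array(b,float).reshape(2,1));return (X[:3]/X[3]).ravel()
E
python3 - <<'E'
from h import *
T=get_image("top");S=get_image("scene")
t=[(420,178),(732,218),(703,458),(387,412)]
s=[(232,348),(52,157),(222,56),(412,228)]
for n,a,b in zip(["RL","RR","FR","FL"],t,s):
    print(n,back(T,*ft(*a),.108),back(S,*fs(*b),.108),tri(T,ft(*a),S,fs(*b)))
tc=[back(T,*ft(*a),.108) for a in t]
sc=[back(S,*fs(*a),.108) for a in s]
for c in(tc,sc):
  c=np.array(c)[:,:2]; print(np.linalg.norm(c[0]-c[1]),np.linalg.norm(c[1]-c[2]),c.mean(0), np.degrees([np.arctan2(*(c[0]-c[3])[::-1]),np.arctan2(*(c[1]-c[2])[::-1]),np.arctan2(*(c[0]-c[1])[::-1])-np.pi/2,np.arctan2(*(c[3]-c[2])[::-1])-np.pi/2]))
print("can btn",back(T,*ft(501,250),.176),back(S,*fs(229,207),.176))
for a,b in(((132,285),(538,495)),((237,277),(441,430)),((130,418),(616,402))): print("jar",back(T,*ft(*a),.064+.002),back(S,*fs(*b),.066))
print("knob",back(T,*ft(621,392),.144),back(S,*fs(240,103),.140))
print("hand",back(T,*ft(472,395),.148),back(S,*fs(345,158),.146))
# board px in full top
for p in((335,195),(400,198),(397,263),(332,261)):print(back(T,*p,.004))
for nm,p,z in(("jug",(344,158),.095),("pot",(382,173),.09),("cup",ft(290,103),.07)):print(nm,back(T,*p,z))
E
```

```text
RL [0.63425195 0.13299609 0.108     ] [0.63854287 0.13371037 0.108     ] [0.63539985 0.13246916 0.10286306]
RR [ 0.60825219 -0.11875356  0.108     ] [ 0.60873662 -0.1119225   0.108     ] [ 0.60750604 -0.11811048  0.10207264]
FR [ 0.41554465 -0.09860455  0.108     ] [ 0.42168615 -0.09156426  0.108     ] [ 0.41501806 -0.09926025  0.09746619]
FL [0.44599934 0.15415708 0.108     ] [0.44968062 0.15753485 0.108     ] [0.44585839 0.15464668 0.10177599]
0.25308866439665173 0.19375804703424176 [0.52601203 0.01744877] [-6.4135503  -5.96901296 -5.89638851 -6.87032387]
0.2474346761226328 0.18815508392645017 [0.52966156 0.02193962] [-7.18973743 -6.21152193 -6.91871424 -6.41215807]
can btn [0.57249615 0.06690127 0.176     ] [0.57850333 0.07103202 0.176     ]
jar [0.54474532 0.36780081 0.066     ] [0.54983845 0.37453355 0.066     ]
jar [0.5534471  0.28209999 0.066     ] [0.55828516 0.28550503 0.066     ]
jar [0.43612829 0.36527648 0.066     ] [0.44068525 0.36842769 0.066     ]
knob [ 0.46595301 -0.02987163  0.144     ] [ 0.47166718 -0.02057009  0.14      ]
hand [0.4607433 0.0865582 0.148    ] [0.45800684 0.08700031 0.146     ]
[ 0.59844993 -0.22115199  0.004     ]
[ 0.5932624  -0.46568935  0.004     ]
[ 0.35082252 -0.45468521  0.004     ]
[ 0.35249014 -0.21284519  0.004     ]
jug [ 0.72474203 -0.23708046  0.095     ]
pot [ 0.67468164 -0.37525726  0.09      ]
cup [0.69787813 0.24295444 0.07      ]
```

```bash
cat >> h.py <<'E'
from scipy.spatial.transform import Rotation as Ro
def go(x,y,z,yaw,tilt=0):
    """tool shift (mm) and rotvec to reach TCP x,y,z with tool pointing down, tool x at yaw.
    tilt: then rotate about case +y axis"""
    o=get_obs();q=o["orientation"];R0=Ro.from_quat([q[1],q[2],q[3],q[0]])
    Rt=Ro.from_euler('z',yaw)*Ro.from_euler('x',np.pi)
    if tilt: Rt=Ro.from_rotvec(tilt*CY)*Rt
    s=R0.inv().apply(np.array([x,y,z])-o["eef_pos"])*1000
    print("shift",s.round(1),"rot",(R0.inv()*Rt).as_rotvec().round(3),"t",round(o["time_s"],1),"at",np.round(o["eef_pos"],4),"F",np.round(o["force"],1),"w",round(o["grip_width"],4))
YAW=np.radians(-6.5)
CX=np.array([np.cos(YAW),np.sin(YAW),0]);CY=np.array([-np.sin(YAW),np.cos(YAW),0])
HG=np.array([.6234,.0088,.098])
def case(x,y,z): return HG+(x*CX+y*CY)+np.array([0,0,z])
E
python3 -c "
from h import *
print(case(-.15,-.055,.032),case(-.17,.06,.045),case(-.091,0,-.098))
go(.5755,.069,.26,YAW)"
```

```text
[ 0.46813804 -0.02886597  0.13      ] [0.46128498 0.08765886 0.143     ] [0.53298496 0.01910149 0.        ]
shift [ 569.1 -465.1  -28.7] rot [-0.001  0.     0.423] t 0.3 at [ 0.1753 -0.5475  0.231 ] F [ 0.2 -0.2  0.1] w 0.0853
```

```bash
python3 -m jog '[[110,-90,-29,0,0,0.1,1],[200,-160,-29,0,0,0.2,1],[300,-240,-29,0,0,0.3,1],[400,-320,-29,0,0,0.4,1],[569,-465,-29,0,0,0.423,1]]'; python3 -c "
from h import *
go(.5755,.069,.26,YAW)"
```

```text
time_s: 0.72
eef_pos: [0.2899, -0.3731, 0.2486]
orientation: [-0.0, 0.998, -0.059, 0.0]
force: [0.6, 0.4, 0.9]
grip_width: 0.0856
shift [ 231.6 -472.6  -11.2] rot [-0.    -0.    -0.005] t 0.7 at [ 0.2899 -0.3731  0.2486] F [0.6 0.4 0.9] w 0.0856
```

```bash
python3 -m jog '[[231,-472,-11,0,0,0,1],[231,-472,-11,0,0,0,1],[231,-472,-11,0,0,0,1],[231,-472,-11,0,0,0,1],[231,-472,-11,0,0,0,1]]';python3 -m jog '[[140,-286,-7,0,0,0,1],[140,-286,-7,0,0,0,1],[140,-286,-7,0,0,0,1],[140,-286,-7,0,0,0,1],[140,-286,-7,0,0,0,1]]'; python3 -c "
from h import *
go(.5755,.069,.26,YAW)"
```

```text
time_s: 1.13
eef_pos: [0.4027, -0.1976, 0.2532]
orientation: [0.0, 0.998, -0.059, 0.001]
force: [1.8, -0.3, -0.6]
grip_width: 0.0853
time_s: 1.55
eef_pos: [0.5154, -0.0223, 0.2579]
orientation: [0.0, 0.998, -0.059, 0.001]
force: [0.7, -0.5, -0.6]
grip_width: 0.0856
shift [ 48.9 -97.7  -2. ] rot [ 0.    -0.002 -0.004] t 1.6 at [ 0.5154 -0.0223  0.2579] F [ 0.7 -0.5 -0.6] w 0.0856
```

```bash
python3 -m jog '[[49,-98,-2,0,0,0,1],[49,-98,-2,0,0,0,1],[49,-98,-2,0,0,0,1],[49,-98,-2,0,0,0,1],[49,-98,-2,0,0,0,1]]'; python3 -c "
from h import *
go(.5755,.069,.19,YAW)
snap('scene','s2.png',(200,50,400,250),3.0)
T=snap('top','t2.png',(205,140,355,260),5)
print(proj(get_image('scene'),get_obs()['eef_pos']))
"
```

```text
time_s: 1.97
eef_pos: [0.5759, 0.0706, 0.2593]
orientation: [0.001, 0.998, -0.057, 0.0]
force: [-0.2, 0.5, -0.3]
grip_width: 0.085
shift [-0.3  1.5 69.3] rot [ 0.001 -0.001 -0.001] t 2.0 at [0.5759 0.0706 0.2593] F [-0.2  0.5 -0.3] w 0.085
[263.60286632 156.33929645]
```

View pics/s2.png

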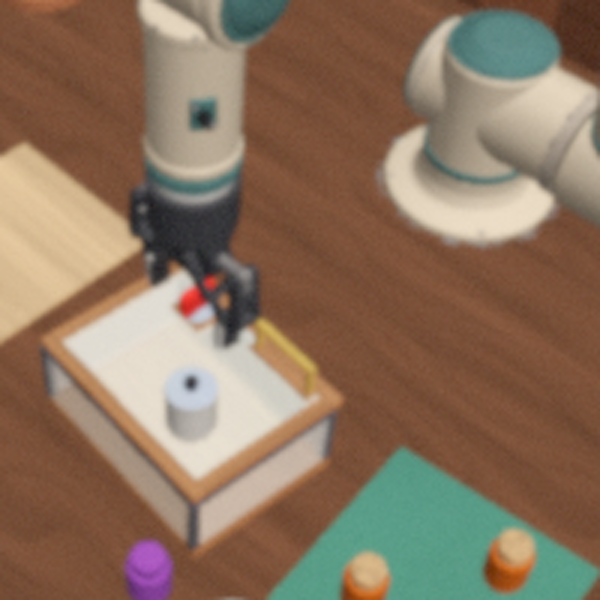

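View pics/t2.png

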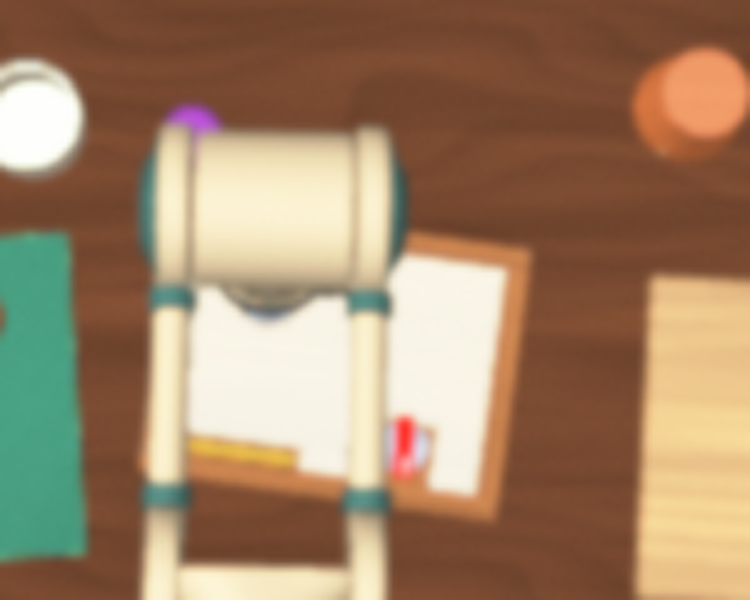

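The scene view shows the open fingertips at crop (155,265) and (237,335), centred over the canister at (190,405), as projected. I'm descending.

```bash
python3 -m jog '[[0,0,40,0,0,0,1],[0,1,69,0,0,0,1],[0,1,100,0,0,0,1],[0,1,125,0,0,0,1],[0,1.5,140,0,0,0,1]]'; python3 -c "
from h import *
go(.5755,.069,.118,YAW)
snap('scene','s3.png',(200,50,400,250),3.0)
"
```

```text
time_s: 2.53
eef_pos: [0.5723, 0.065, 0.1173]
orientation: [0.001, 0.998, -0.06, -0.002]
force: [-0.9, -0.3, -0.1]
grip_width: 0.0856
shift [ 2.7 -4.3 -0.7] rot [ 0.002  0.003 -0.008] t 2.5 at [0.5723 0.065  0.1173] F [-0.9 -0.3 -0.1] w 0.0856
```

View pics/s3.png

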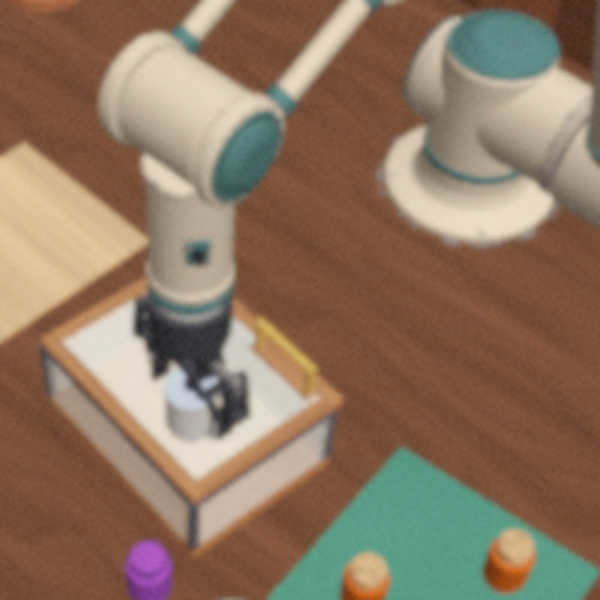

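The fingers straddle the canister at (195,400). I'll correct by a few mm, then close.

```bash
python3 -m jog '[[3,-4,-1,0,0,0,1],[3,-4,-1,0,0,0,1],[3,-4,-1,0,0,0,0.2],[3,-4,-1,0,0,0,-0.6],[3,-4,-1,0,0,0,-0.6]]';python3 -m jog '[[0,0,0,0,0,0,-0.8],[0,0,0,0,0,0,-0.8],[0,0,0,0,0,0,-0.8],[0,0,0,0,0,0,-0.8],[0,0,0,0,0,0,-0.8]]'; python3 -c "
from h import *
go(.5755,.069,.25,YAW)
"
```

```text
time_s: 3.0
eef_pos: [0.5752, 0.0684, 0.1176]
orientation: [0.001, 0.998, -0.061, -0.003]
force: [0.4, 0.1, -0.1]
grip_width: 0.0518
time_s: 3.42
eef_pos: [0.5752, 0.0685, 0.1178]
orientation: [0.001, 0.998, -0.06, -0.002]
force: [-1.1, 0.3, 1.8]
grip_width: 0.0487
shift [  -0.4   -0.2 -132.2] rot [ 0.002  0.005 -0.008] t 3.4 at [0.5752 0.0685 0.1178] F [-1.1  0.3  1.8] w 0.0487
```

```bash
python3 -m jog '[[0,0,-20,0,0,0,-0.8],[0,0,-50,0,0,0,-0.8],[0,0,-85,0,0,0,-0.8],[0,0,-110,0,0,0,-0.8],[0,0,-130,0,0,0,-0.8]]'; python3 -c "
from h import *
go(.46,-.33,.22,YAW)
"
```

```text
time_s: 3.83
eef_pos: [0.5764, 0.0687, 0.25]
orientation: [0.001, 0.998, -0.06, -0.001]
force: [0.4, 0.2, -1.6]
grip_width: 0.0486
shift [-67.4 409.8  31. ] rot [ 0.002  0.003 -0.007] t 3.8 at [0.5764 0.0687 0.25  ] F [ 0.4  0.2 -1.6] w 0.0486
```

```bash
python3 -m jog '[[-7,40,0,0,0,0,-0.8],[-14,80,0,0,0,0,-0.8],[-20,120,0,0,0,0,-0.8],[-27,160,0,0,0,0,-0.8],[-34,200,5,0,0,0,-0.8]]';python3 -m jog '[[-7,40,5,0,0,0,-0.8],[-14,80,10,0,0,0,-0.8],[-20,120,15,0,0,0,-0.8],[-27,155,20,0,0,0,-0.8],[-32,190,25,0,0,0,-0.8]]'; python3 -c "
from h import *
go(.46,-.33,.04,YAW)
"
```

```text
time_s: 4.25
eef_pos: [0.5181, -0.1272, 0.2459]
orientation: [0.001, 0.998, -0.06, -0.001]
force: [0.8, -0.9, -1.1]
grip_width: 0.049
time_s: 4.67
eef_pos: [0.462, -0.3136, 0.2207]
orientation: [0.001, 0.998, -0.06, -0.001]
force: [0.2, 1.1, -1.6]
grip_width: 0.0488
shift [  0.4  16.3 180.7] rot [ 0.002  0.002 -0.007] t 4.7 at [ 0.462  -0.3136  0.2207] F [ 0.2  1.1 -1.6] w 0.0488
```

```bash
python3 -m jog '[[0,16,40,0,0,0,-0.8],[0,16,80,0,0,0,-0.8],[0,16,115,0,0,0,-0.8],[0,16,150,0,0,0,-0.8],[0,16,175,0,0,0,-0.8]]'; python3 -c "
from h import *
go(.46,-.33,.014,YAW)
"
```

```text
time_s: 5.08
eef_pos: [0.4578, -0.3285, 0.0421]
orientation: [-0.001, 0.998, -0.061, -0.003]
force: [0.3, 0.3, -2.0]
grip_width: 0.0488
shift [ 2.6  1.3 28.1] rot [-0.001  0.006 -0.008] t 5.1 at [ 0.4578 -0.3285  0.0421] F [ 0.3  0.3 -2. ] w 0.0488
```

```bash
python3 -m jog '[[0,0,8,0,0,0,-0.8],[0,0,15,0,0.003,0,-0.8],[0,0,22,0,0.005,0,-0.8],[0,0,26,0,0.005,0,-0.8],[0,0,27.5,0,0.005,0,-0.8]]'; python3 -c "
from h import *
go(.46,-.33,.014,YAW)
"
```

```text
time_s: 5.5
eef_pos: [0.4582, -0.3289, 0.0153]
orientation: [-0.0, 0.998, -0.061, 0.0]
force: [-0.1, -0.1, -2.0]
grip_width: 0.0487
shift [1.9 0.8 1.3] rot [-0.    -0.    -0.008] t 5.5 at [ 0.4582 -0.3289  0.0153] F [-0.1 -0.1 -2. ] w 0.0487
```

Still no contact, so I lower the last couple of mm before release.

```bash
python3 -m jog '[[0,0,1,0,0,0,-0.8],[0,0,1.5,0,0,0,-0.8],[0,0,2,0,0,0,-0.8],[0,0,2,0,0,0,-0.8]]'; python3 -m jog '[[0,0,0,0,0,0,-0.8]]'
```

```text
time_s: 5.83
eef_pos: [0.4587, -0.3293, 0.014]
orientation: [0.0, 0.998, -0.061, 0.001]
force: [0.4, 0.1, -0.9]
grip_width: 0.0492
time_s: 5.92
eef_pos: [0.4588, -0.3294, 0.0144]
orientation: [0.001, 0.998, -0.061, 0.001]
force: [-0.9, -0.1, -2.7]
grip_width: 0.049
```

```bash
python3 -m jog '[[0,0,0.8,0,0,0,-0.8],[0,0,0.8,0,0,0,0.25],[0,0,0.8,0,0,0,0.4],[0,0,0.8,0,0,0,0.6],[0,0,0.8,0,0,0,0.8]]'; python3 -m jog '[[0,0,0,0,0,0,1],[0,0,0,0,0,0,1],[0,0,-20,0,0,0,1],[0,0,-60,0,0,0,1],[0,0,-100,0,0,0,1]]';python3 -m jog '[[0,0,-40,0,0,0,1],[0,0,-80,0,0,0,1],[0,-40,-120,0,0,0,1],[0,-80,-120,0,0,0,1],[0,-120,-120,0,0,0,1]]'; python3 -c "
from h import *
p=case(-.15,-.055,0);go(p[0],p[1],.21,YAW)
snap('scene','s4.png',(100,50,400,275),2.6)
"
```

```text
time_s: 6.33
eef_pos: [0.459, -0.3295, 0.0138]
orientation: [0.001, 0.998, -0.061, 0.001]
force: [0.1, 0.5, -0.5]
grip_width: 0.0764
time_s: 6.75
eef_pos: [0.4576, -0.3283, 0.1134]
orientation: [-0.001, 0.998, -0.061, -0.001]
force: [-0.1, -0.4, 0.3]
grip_width: 0.0853
time_s: 7.17
eef_pos: [0.4729, -0.2181, 0.2366]
orientation: [0.001, 0.998, -0.062, 0.003]
force: [0.2, -0.3, -0.2]
grip_width: 0.0855
shift [ -28.3 -187.2   26.1] rot [ 0.002 -0.005 -0.011] t 7.2 at [ 0.4729 -0.2181  0.2366] F [ 0.2 -0.3 -0.2] w 0.0855
```

View pics/s4.png

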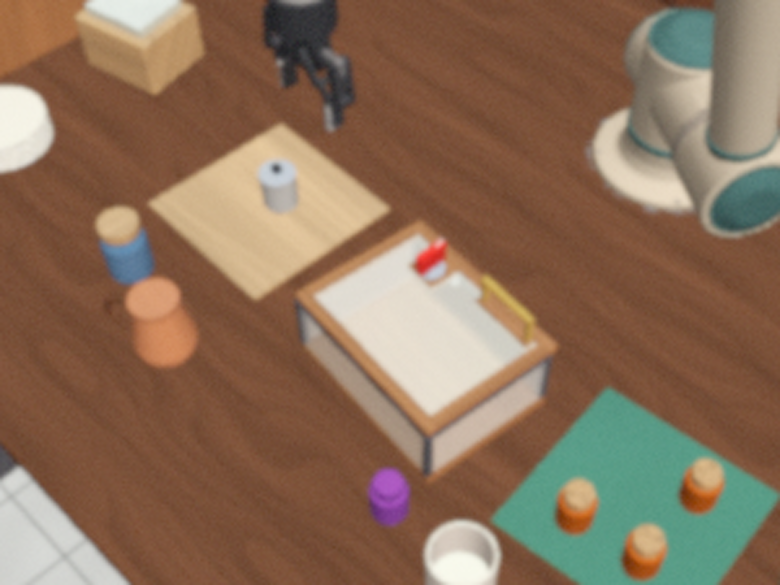

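The canister stands on the board at crop (280,185) and the lid is clear. Next is the knob at (432,258).

```bash
python3 -m jog '[[-6,-40,5,0,0,0,0],[-12,-80,10,0,0,0,0],[-18,-120,15,0,0,0,0],[-24,-155,20,0,0,0,0],[-28,-187,26,0,-0.005,-0.01,0]]';python3 -m jog '[[0,0,0,0,0,0,0],[0,0,0,0,0,0,0]]'; python3 -c "
from h import *
p=case(-.15,-.055,0);go(p[0],p[1],.115,YAW)
snap('scene','s5.png',(200,70,350,220),4)
"
```

```text
time_s: 7.63
eef_pos: [0.4652, -0.0165, 0.211]
orientation: [-0.005, 0.999, -0.054, -0.001]
force: [0.1, 0.2, -0.5]
grip_width: 0.0429
time_s: 7.8
eef_pos: [0.4644, -0.0149, 0.2107]
orientation: [-0.005, 0.999, -0.052, -0.002]
force: [-0.4, -0.4, -0.3]
grip_width: 0.0428
shift [ 5.6 14.4 95.5] rot [-0.01   0.005  0.009] t 7.8 at [ 0.4644 -0.0149  0.2107] F [-0.4 -0.4 -0.3] w 0.0428
```

View pics/s5.png

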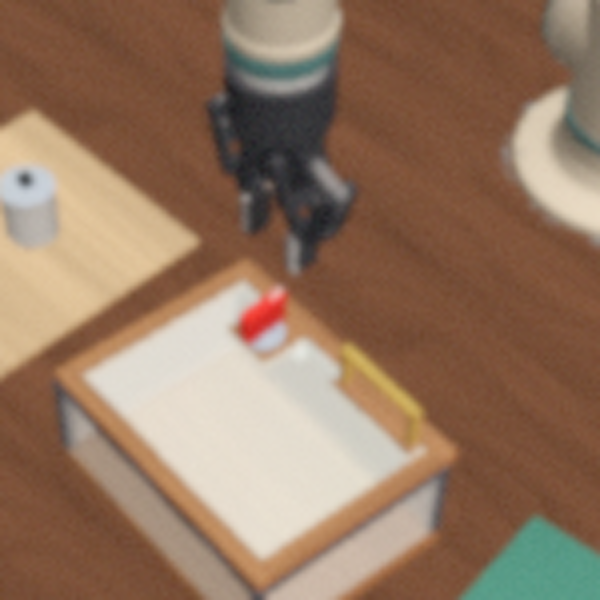

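The gripper is above and a bit left of the knob at (263,318). I correct the offset and descend in two stages.

```bash
python3 -m jog '[[3,8,10,-0.01,0.005,0.009,0],[6,14,20,-0.01,0.005,0.009,0],[6,14,35,-0.01,0.005,0.009,0],[6,14,48,-0.01,0.005,0.009,0],[6,14,52,-0.01,0.005,0.009,0]]'; python3 -c "
from h import *
p=case(-.15,-.055,0);go(p[0],p[1],.115,YAW)
S=snap('scene','s6.png',(220,90,320,190),6)
print((proj(S,[p[0],p[1],.144])-[220,90])*6)
"
```

```text
time_s: 8.27
eef_pos: [0.4682, -0.0319, 0.1566]
orientation: [0.0, 0.998, -0.059, -0.001]
force: [-0.6, -0.2, 0.1]
grip_width: 0.0426
shift [-0.3 -3.1 41.6] rot [ 0.001  0.003 -0.004] t 8.3 at [ 0.4682 -0.0319  0.1566] F [-0.6 -0.2  0.1] w 0.0426
[271.13249885 332.0866801 ]
```

View pics/s6.png

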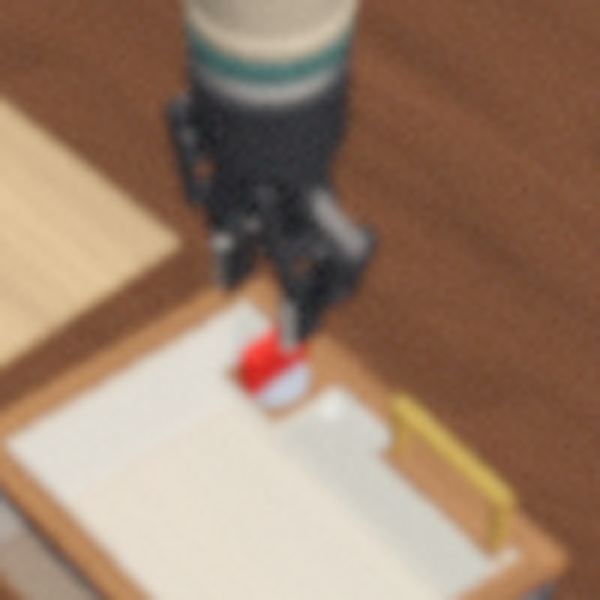

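```bash
python3 -m jog '[[0,-3,15,0,0,0,0],[0,-3,25,0,0,0,0],[0,-3,33,0,0,0,0],[0,-3,39,0,0,0,0],[0,-3,41,0,0,0,0]]'; python3 -c "
from h import *
p=case(-.15,-.055,0);go(p[0],p[1],.115,YAW)
S=snap('scene','s7.png',(220,90,320,190),6)
"
```

```text
time_s: 8.73
eef_pos: [0.4684, -0.0291, 0.1152]
orientation: [0.0, 0.998, -0.059, -0.002]
force: [-0.1, -0.4, 0.2]
grip_width: 0.043
shift [-0.3 -0.3  0.2] rot [ 0.001  0.004 -0.005] t 8.7 at [ 0.4684 -0.0291  0.1152] F [-0.1 -0.4  0.2] w 0.043
```

View pics/s7.png

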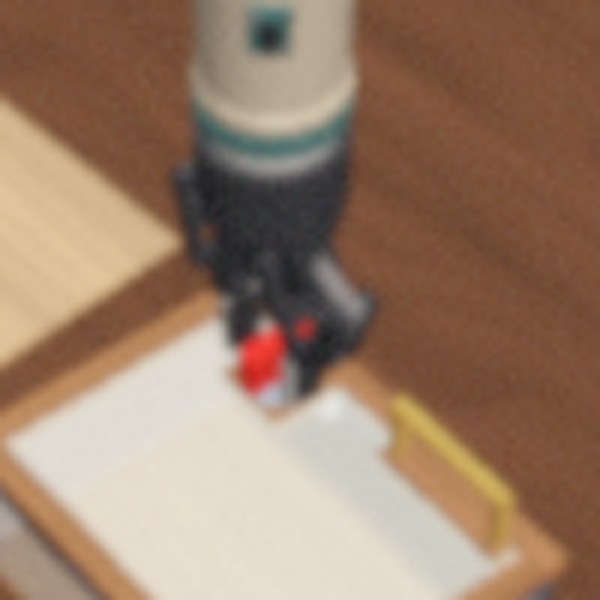

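The fingers straddle the red wing at (262,360). Closing.

```bash
python3 -m jog '[[0,0,0,0,0,0,-0.4],[0,0,0,0,0,0,-0.8],[0,0,0,0,0,0,-1],[0,0,0,0,0,0,-1],[0,0,0,0,0,0,-1]]'; python3 -m jog '[[0,0,0,0,0,0,-1],[0,0,0,0,0,0,-1],[0,0,0,0,0,0,-1]]'; python3 -c "
from h import *
p=case(-.15,-.055,0);go(p[0],p[1],.115,YAW);print(get_obs()['torque'])
"
```

```text
time_s: 9.2
eef_pos: [0.4694, -0.0286, 0.116]
orientation: [-0.0, 0.998, -0.059, -0.001]
force: [0.9, 2.8, 3.2]
grip_width: 0.0119
time_s: 9.45
eef_pos: [0.4694, -0.0286, 0.116]
orientation: [0.0, 0.998, -0.059, -0.001]
force: [0.9, 1.8, 0.6]
grip_width: 0.0118
shift [-1.2  0.4  1.1] rot [ 0.     0.001 -0.005] t 9.4 at [ 0.4694 -0.0286  0.116 ] F [0.9 1.8 0.6] w 0.0118
[ 0.33688162 -0.1224633   0.09198121]
```

The knob is gripped (11.8 mm) with little side force. I turn it anticlockwise, which is negative about tool z.

```bash
python3 -m jog '[[0,0,0,0,0,-0.1,-1],[0,0,0,0,0,-0.2,-1],[0,0,0,0,0,-0.3,-1],[0,0,0,0,0,-0.4,-1],[0,0,0,0,0,-0.5,-1]]'; python3 -c "
from h import *
p=case(-.15,-.055,0);go(.4694,-.0286,.116,YAW+1.57);print(get_obs()['torque'])
"
```

```text
time_s: 9.87
eef_pos: [0.4692, -0.0275, 0.116]
orientation: [-0.001, 0.981, 0.192, -0.0]
force: [1.1, 5.6, 0.6]
grip_width: 0.0121
shift [-0.3  1.1  0. ] rot [-3.000e-03 -1.000e-03 -1.071e+00] t 9.9 at [ 0.4692 -0.0275  0.116 ] F [1.1 5.6 0.6] w 0.0121
[ 0.82800484 -0.09481902 -0.08803348]
```

```bash
python3 -m jog '[[0,0.5,0,0,0,-0.1,-1],[0,1,0,0,0,-0.2,-1],[0,1,0,0,0,-0.3,-1],[0,1,0,0,0,-0.4,-1],[0,1,0,0,0,-0.5,-1]]'; python3 -c "
from h import *
p=case(-.15,-.055,0);go(.4694,-.0286,.116,YAW+1.57);print(get_obs()['torque'])
"
```

```text
time_s: 10.28
eef_pos: [0.4686, -0.0266, 0.116]
orientation: [-0.003, 0.903, 0.43, -0.0]
force: [-1.3, 7.6, 2.8]
grip_width: 0.012
shift [-1.   1.9 -0. ] rot [-0.005 -0.004 -0.567] t 10.3 at [ 0.4686 -0.0266  0.116 ] F [-1.3  7.6  2.8] w 0.012
[ 1.02878093  0.12845273 -0.07669099]
```

```bash
python3 -m jog '[[0,0,0,0,0,-0.1,-1],[0,0,0,0,0,-0.2,-1],[0,0,0,0,0,-0.3,-1],[0,0,0,0,0,-0.4,-1],[0,0,0,0,0,-0.5,-1]]'; python3 -m jog '[[0,0,0,0,0,-0.1,-1],[0,0,0,0,0,-0.1,-1]]'; python3 -c "
from h import *
p=case(-.15,-.055,0);go(.4694,-.0286,.116,YAW+1.57);print(get_obs()['torque'])
"
```

```text
time_s: 10.7
eef_pos: [0.4675, -0.0261, 0.116]
orientation: [-0.004, 0.767, 0.642, 0.0]
force: [-1.7, 3.9, 3.4]
grip_width: 0.0121
time_s: 10.87
eef_pos: [0.4673, -0.0257, 0.1161]
orientation: [-0.005, 0.734, 0.679, 0.001]
force: [0.3, 3.5, 1.4]
grip_width: 0.0121
shift [-2.7  2.3  0. ] rot [-0.006 -0.007  0.037] t 10.9 at [ 0.4673 -0.0257  0.1161] F [0.3 3.5 1.4] w 0.0121
[ 0.18606517 -0.21242032 -0.80764743]
```

The knob has reached its stop (−0.8 N·m). Releasing and lifting, then checking.

```bash
python3 -m jog '[[0,0,0,0,0,0.03,-1],[0,0,0,0,0,0.03,-0.5],[0,0,0,0,0,0.03,0],[0,0,0,0,0,0.03,0],[0,0,-5,0,0,0.03,0]]'; python3 -m jog '[[0,0,-20,0,0,0,0],[0,0,-45,0,0,0,0],[0,0,-75,0,0,0,0],[20,0,-95,0,0,0,0],[50,0,-95,0,0,0,0]]'; python3 -c "
from h import *
p=case(-.17,.06,0)+[-.001,.003,0];go(p[0],p[1],.19,YAW+1.57)
S=snap('scene','s8.png',(220,60,340,180),5)
"
```

```text
time_s: 11.28
eef_pos: [0.4664, -0.0259, 0.1204]
orientation: [-0.006, 0.744, 0.668, -0.0]
force: [-0.9, -0.5, 0.0]
grip_width: 0.0429
time_s: 11.7
eef_pos: [0.4757, 0.0213, 0.2207]
orientation: [-0.001, 0.745, 0.667, 0.002]
force: [1.3, 0.8, 0.4]
grip_width: 0.0427
shift [ 67.1 -23.   31. ] rot [ 0.001 -0.005  0.003] t 11.7 at [0.4757 0.0213 0.2207] F [1.3 0.8 0.4] w 0.0427
```

View pics/s8.png

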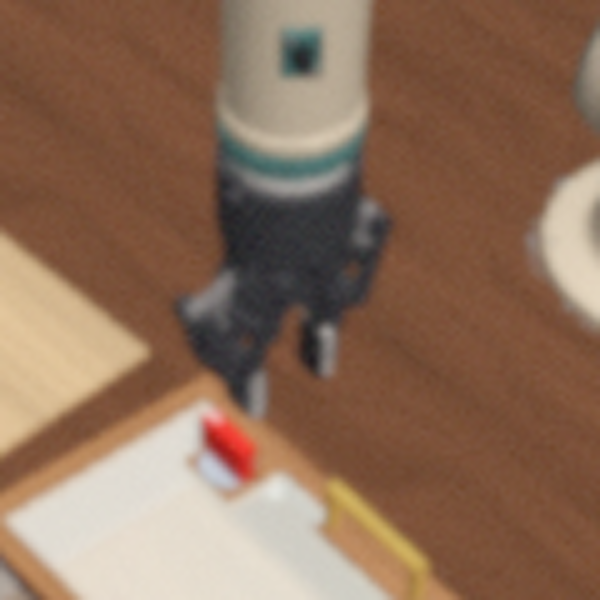

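The wing at (230,445) now lies along the hinge axis. Next I move above the handle.

```bash
python3 -m jog '[[30,-10,5,0,0,0,0],[55,-18,10,0,0,0,0],[67,-23,15,0,0,0,0],[67,-23,18,0,0,0,0],[67,-23,18,0,0,0,0]]'; python3 -c "
from h import *
p=case(-.17,.06,0)+[-.001,.003,0];go(p[0],p[1],.127,YAW+1.57)
S=snap('scene','s9.png',(220,60,340,180),5)
"
```

```text
time_s: 12.17
eef_pos: [0.4583, 0.0972, 0.2012]
orientation: [-0.005, 0.744, 0.669, 0.003]
force: [0.5, -0.6, -0.0]
grip_width: 0.0428
shift [-7.1  2.9 74.1] rot [-0.004 -0.011  0.008] t 12.2 at [0.4583 0.0972 0.2012] F [ 0.5 -0.6 -0. ] w 0.0428
```

View pics/s9.png

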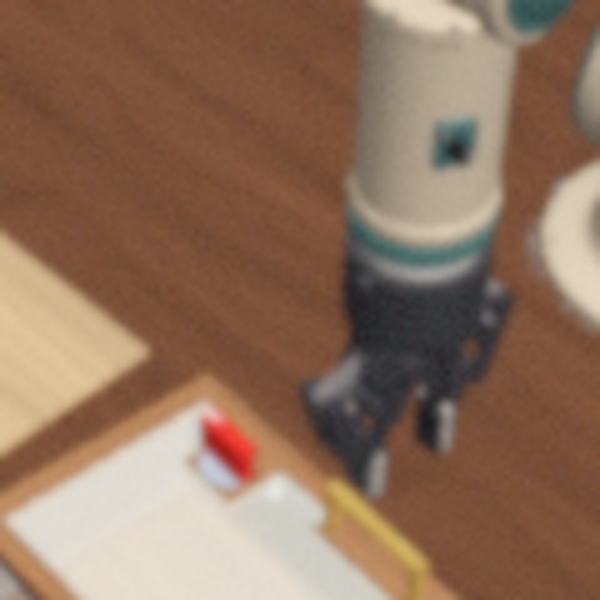

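```bash
python3 -m jog '[[-5,2,15,0,-0.01,0,0],[-7,3,35,0,-0.01,0,0],[-7,3,52,0,-0.01,0,0],[-7,3,65,0,-0.01,0,0],[-7,3,73,0,-0.01,0,0]]'; python3 -c "
from h import *
p=case(-.17,.06,0)+[-.001,.003,0];go(p[0],p[1],.127,YAW+1.57)
S=snap('scene','s10.png',(220,90,340,210),5)
"
```

```text
time_s: 12.63
eef_pos: [0.4608, 0.0889, 0.1273]
orientation: [-0.002, 0.745, 0.668, -0.001]
force: [-0.0, -0.0, 0.4]
grip_width: 0.0426
shift [ 1.7 -0.7  0.3] rot [-0.005 -0.     0.005] t 12.6 at [0.4608 0.0889 0.1273] F [-0.  -0.   0.4] w 0.0426
```

View pics/s10.png

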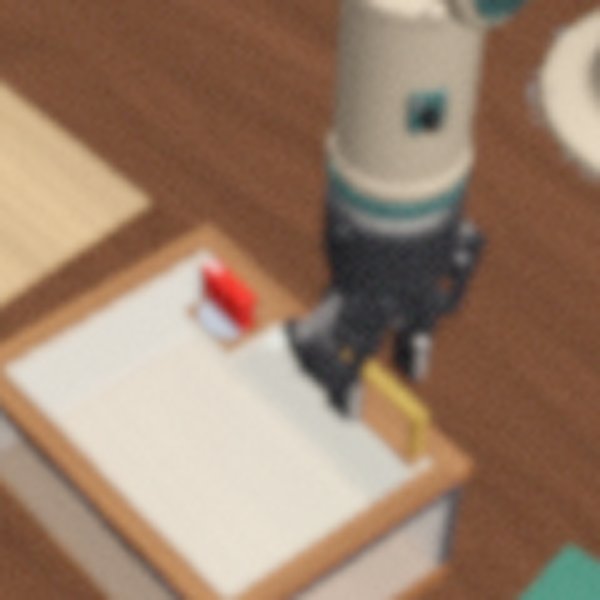

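The fingers straddle the bar at (370,375). Close, then follow the hinge arc with the tool vertical.

```bash
python3 -m jog '[[0,0,0,0,0,0,-0.4],[0,0,0,0,0,0,-0.8],[0,0,0,0,0,0,-1],[0,0,0,0,0,0,-1],[0,0,0,0,0,0,-1]]';python3 -m jog '[[0,0,0,0,0,0,-1],[0,0,0,0,0,0,-1]]'; python3 -m jog '[[0,2,-8,0,0,0,-1],[0,5,-17,0,0,0,-1],[0,8,-25,0,0,0,-1],[0,12,-33,0,0,0,-1],[0,12,-33,0,0,0,-1]]'; python3 -c "
from h import *
print([round(x,4) for x in get_obs()['joint_pos']])
th=.2;p=case(-.17*np.cos(th)+.045*np.sin(th),.06,0)+[-.001,.003,0];go(p[0],p[1],.127+.0329,YAW+1.57)
S=snap('scene','s11.png',(200,60,350,210),4)
"
```

```text
time_s: 13.1
eef_pos: [0.4607, 0.0887, 0.1272]
orientation: [-0.002, 0.745, 0.668, -0.002]
force: [0.1, -2.2, 1.6]
grip_width: 0.0076
time_s: 13.27
eef_pos: [0.4606, 0.0886, 0.1273]
orientation: [-0.002, 0.744, 0.668, -0.002]
force: [0.4, -1.2, -1.1]
grip_width: 0.008
time_s: 13.68
eef_pos: [0.4734, 0.0871, 0.1622]
orientation: [-0.001, 0.744, 0.668, -0.001]
force: [-1.1, -1.6, 2.1]
grip_width: 0.0075
[np.float64(0.0373), np.float64(0.1899), np.float64(1.8054), np.float64(0.0001), np.float64(1.1499), np.float64(0.146)]
shift [ 2.  -1.1  2.3] rot [-0.004  0.     0.006] t 13.7 at [0.4734 0.0871 0.1622] F [-1.1 -1.6  2.1] w 0.0075
```

View pics/s11.png

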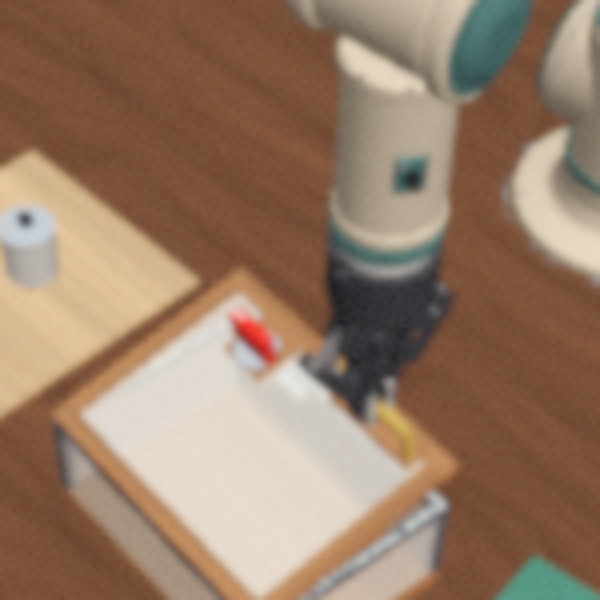

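The lid's front edge has lifted. Next I compute the arc offsets from here.

```bash
cat >> h.py <<'E'
def arc(th0,ths):
    f=lambda t:np.array([-.17*np.cos(t)+.045*np.sin(t),.17*np.sin(t)+.045*np.cos(t)])*1000
    for t in ths: d=f(t)-f(th0); print(round(t,2),"y %.0f z %.0f"%(d[0],-d[1]))
E
python3 -c "
from h import *
arc(.21,[.31,.41,.51,.61,.71])
arc(.71,[.81,.91,1.01,1.11,1.21])
arc(1.21,[1.31,1.41,1.51,1.61,1.7])"
```

```text
0.31 y 9 z -15
0.41 y 19 z -30
0.51 y 30 z -43
0.61 y 43 z -55
0.71 y 57 z -65
0.81 y 15 z -9
0.91 y 31 z -17
1.01 y 47 z -23
1.11 y 64 z -27
1.21 y 82 z -30
1.31 y 18 z -1
1.41 y 35 z -0
1.51 y 52 z 3
1.61 y 70 z 7
1.7 y 84 z 12
```

```bash
python3 -m jog '[[0,9,-15,0,0,0,-1],[0,19,-30,0,0,0,-1],[0,30,-43,0,0,0,-1],[0,43,-55,0,0,0,-1],[0,57,-65,0,0,0,-1]]'; python3 -c "
from h import *
th=.71;p=case(-.17*np.cos(th)+.045*np.sin(th),.06,.17*np.sin(th)+.045*np.cos(th)-.016)+[-.001,.003,0];go(*p,YAW+1.57)
S=snap('scene','s12.png',(200,60,350,210),4)
"
```

```text
time_s: 14.15
eef_pos: [0.5255, 0.081, 0.2265]
orientation: [-0.005, 0.744, 0.668, -0.005]
force: [-8.7, -1.0, -1.2]
grip_width: 0.0079
shift [ 2.2  4.5 -0.5] rot [-0.014  0.002  0.006] t 14.2 at [0.5255 0.081  0.2265] F [-8.7 -1.  -1.2] w 0.0079
```

View pics/s12.png

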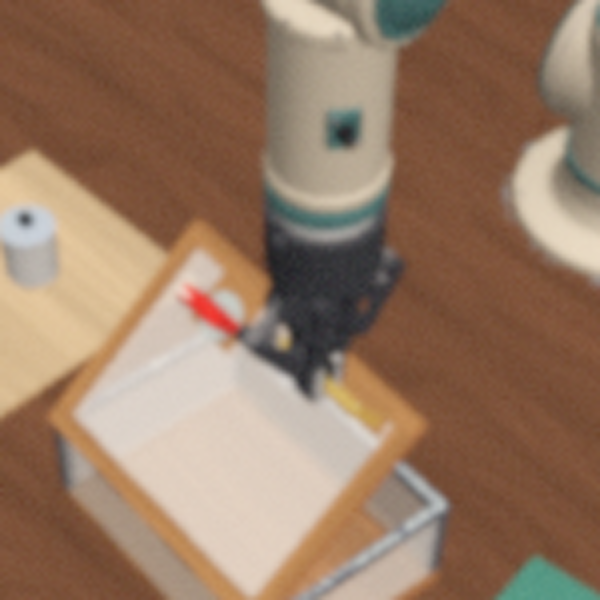

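```bash
python3 -m jog '[[0,17,-9,0,0,0,-1],[0,34,-17,0,0,0,-1],[0,50,-24,0,0,0,-1],[0,67,-28,0,0,0,-1],[0,85,-31,0,0,0,-1]]'; python3 -c "
from h import *
th=1.21;p=case(-.17*np.cos(th)+.045*np.sin(th),.06,.17*np.sin(th)+.045*np.cos(th)-.016)+[-.001,.003,0];go(*p,YAW+1.57)
S=snap('scene','s13.png',(200,40,350,190),4)
"
```

```text
time_s: 14.62
eef_pos: [0.6103, 0.0711, 0.2611]
orientation: [-0.005, 0.744, 0.668, -0.006]
force: [-6.4, -2.1, 4.2]
grip_width: 0.0072
shift [2.4 0.9 4.2] rot [-0.016  0.003  0.006] t 14.6 at [0.6103 0.0711 0.2611] F [-6.4 -2.1  4.2] w 0.0072
```

View pics/s13.png

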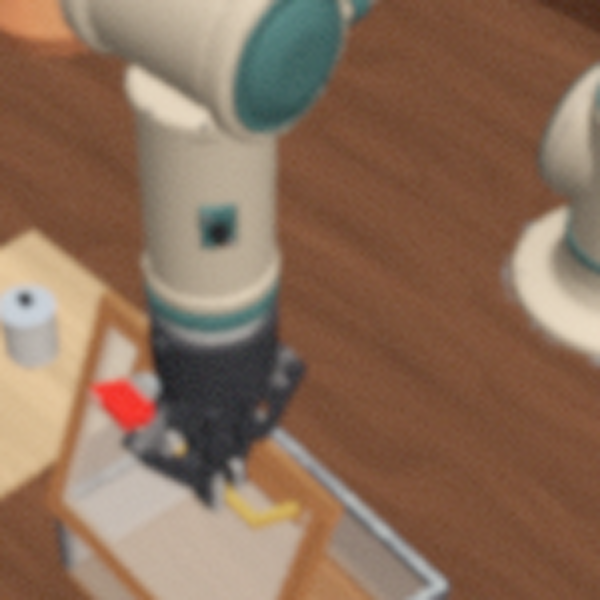

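```bash
python3 -m jog '[[0,18,2,0,0,0,-1],[0,35,3,0,0,0,-1],[0,53,6,0,0,0,-1],[0,70,10,0,0,0,-1],[0,85,15,0,0,0,-1]]'; python3 -c "
from h import *
th=1.7;p=case(-.17*np.cos(th)+.045*np.sin(th),.06,.17*np.sin(th)+.045*np.cos(th)-.016)+[-.001,.003,0];go(*p,YAW+1.57)
S=snap('scene','s14.png',(170,40,320,190),4)
"
```

```text
time_s: 15.08
eef_pos: [0.6991, 0.0607, 0.2474]
orientation: [-0.002, 0.745, 0.667, -0.004]
force: [-4.9, -1.8, 9.0]
grip_width: 0.0079
shift [ 2.7 -4.1  2.6] rot [-0.009  0.003  0.005] t 15.1 at [0.6991 0.0607 0.2474] F [-4.9 -1.8  9. ] w 0.0079
```

View pics/s14.png

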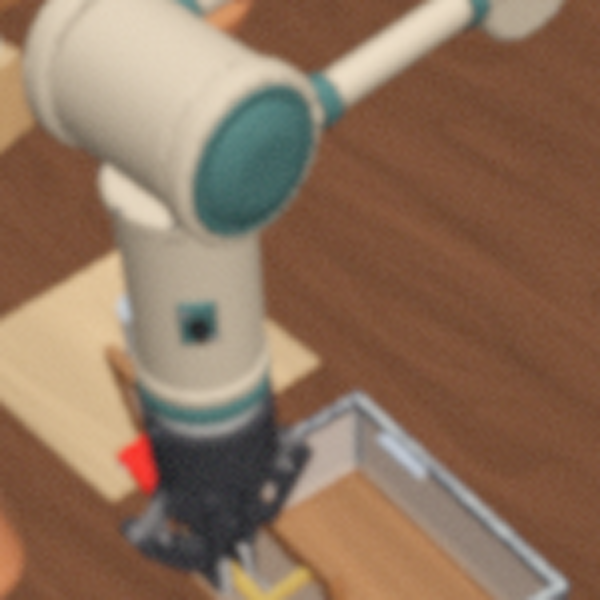

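The lid is up at about 1.7 rad. I open slightly, since the room between bar and pane is limited, and back out upward and rearward.

```bash
python3 -m jog '[[0,0,0,0,0,0,-0.4],[0,0,0,0,0,0,-0.4],[0,2,0,0,0,0,-0.4],[0,4,0,0,0,0,-0.4],[0,4,0,0,0,0,-0.4]]';python3 -m jog '[[0,1,-10,0,0,0,-0.4],[0,3,-25,0,0,0,-0.4],[0,6,-45,0,0,0,-0.4],[0,10,-75,0,0,0,-0.4],[0,12,-110,0,0,0,-0.4]]'; python3 -c "
from h import *
S=snap('scene','s15.png',(130,0,330,200),4)
go(.55,.2,.36,YAW+1.57)
"
```

```text
time_s: 15.55
eef_pos: [0.7071, 0.0602, 0.2462]
orientation: [-0.001, 0.745, 0.667, -0.002]
force: [-0.4, 0.2, -0.3]
grip_width: 0.0254
time_s: 15.97
eef_pos: [0.7188, 0.0592, 0.3563]
orientation: [-0.002, 0.745, 0.667, -0.003]
force: [0.4, -0.5, 0.4]
grip_width: 0.0257
shift [ 121.4 -186.1    3.9] rot [0.009 0.001 0.005] t 16.0 at [0.7217 0.059  0.3658] F [2.7 0.6 5.1] w 0.0259
```

View pics/s15.png

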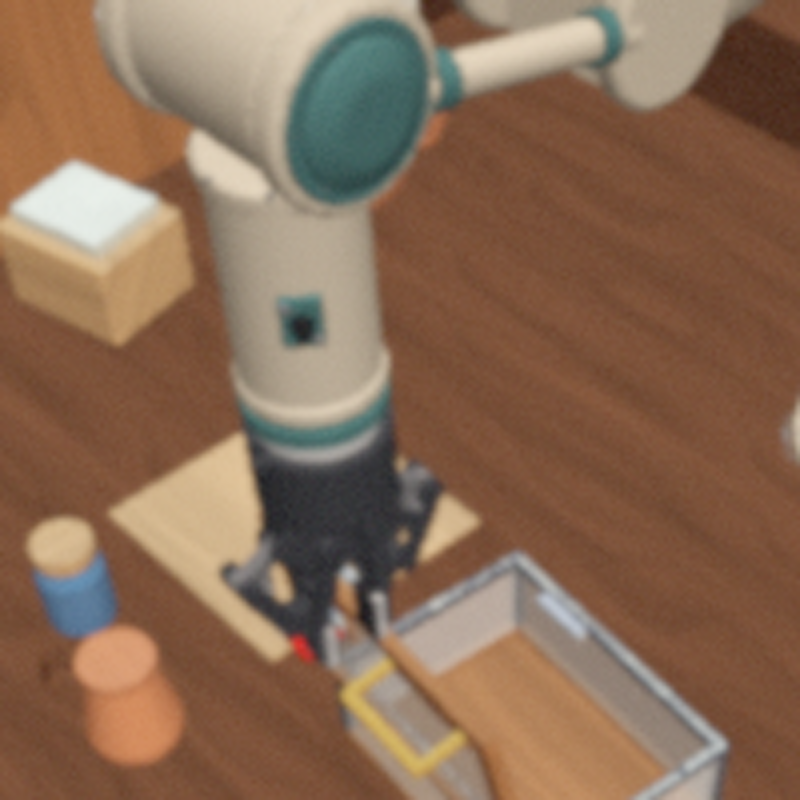

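The lid stays up on its own and the fingers are clear at z 0.36. Next I move above the mat and check the jars.

```bash
python3 -m jog '[[22,-35,0,0,0,0,0.6],[44,-70,0,0,0,0,0.6],[66,-105,0,0,0,0,0.6],[85,-140,0,0,0,0,0.6],[105,-170,0,0,0,0,0.6]]';python3 -m jog '[[10,-20,30,0,0,0,0.8],[20,-30,60,0,0,0,1],[25,-35,90,0,0,0,1]]'; python3 -c "
from h import *
S=snap('scene','s16.png',(200,110,420,310),3.6)
T=snap('top','t16.png',(145,140,325,275),4.4)
go(.558,.286,.13,YAW+1.57)
"
```

```text
time_s: 16.43
eef_pos: [0.5616, 0.183, 0.3653]
orientation: [0.004, 0.745, 0.667, 0.003]
force: [0.2, 0.9, 0.0]
grip_width: 0.0682
time_s: 16.68
eef_pos: [0.5286, 0.2133, 0.2764]
orientation: [0.004, 0.744, 0.668, 0.005]
force: [0.5, 0.2, -0.5]
grip_width: 0.0855
shift [ 77.8  23.7 140.9] rot [0.001 0.004 0.007] t 16.8 at [0.526  0.2117 0.2711] F [-0.7  0.3 -0.4] w 0.0856
```

View pics/s16.png

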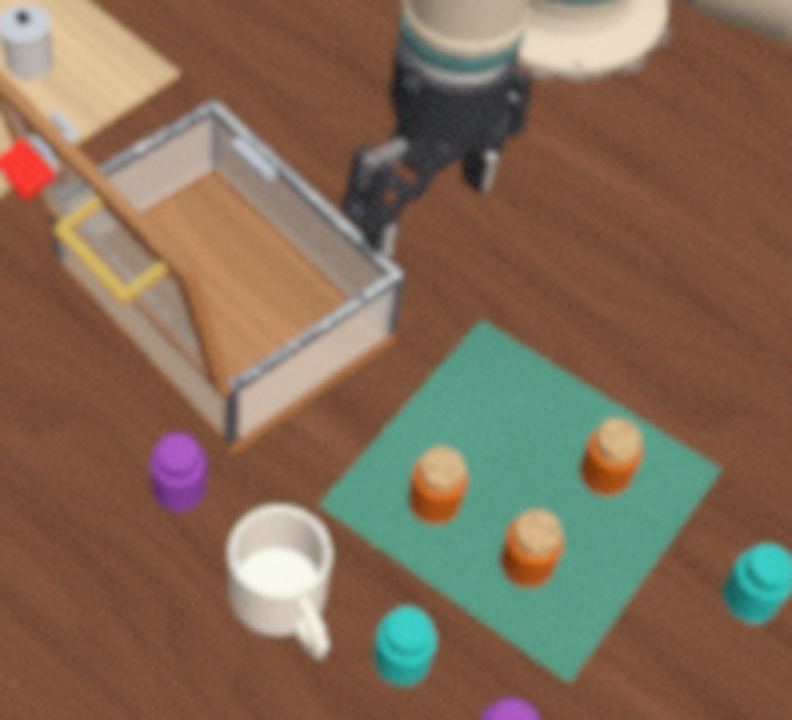

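View pics/t16.png

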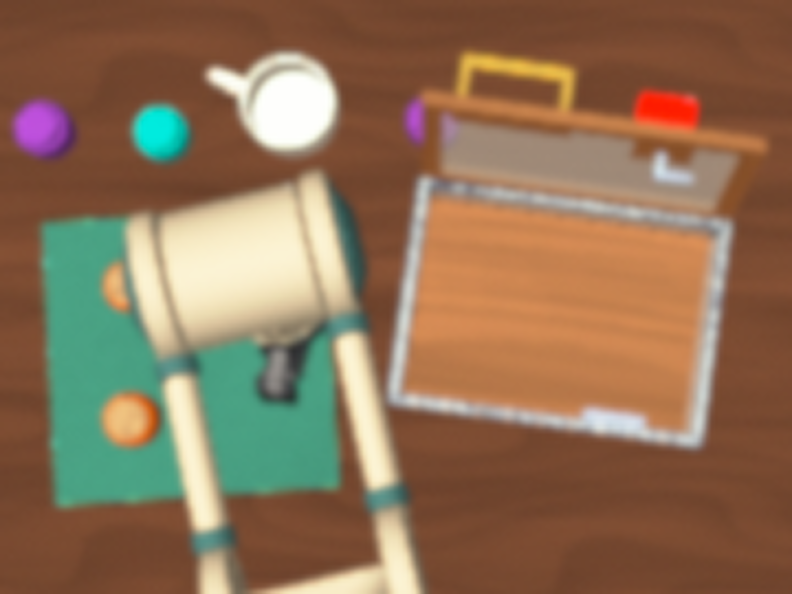

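The lid is wide open and the three amber jars haven't moved; in the scene crop their cork tops are (441,466), (538,530) and (616,438). I take the one nearest the case first.

```bash
python3 -m jog '[[30,8,30,0,0,0,1],[55,18,60,0,0,0,1],[75,24,90,0,0,0,1],[78,24,120,0,0,0,1],[78,24,141,0,0,0,1]]'; python3 -m jog '[[0,0,0,0,0,0,1]]'; python3 -c "
from h import *
S=snap('scene','s17.png',(260,150,420,310),4)
go(.555,.287,.017,YAW+1.57)
"
```

```text
time_s: 17.2
eef_pos: [0.56, 0.2874, 0.129]
orientation: [0.002, 0.744, 0.669, -0.001]
force: [-0.4, -1.8, -0.2]
grip_width: 0.0856
time_s: 17.28
eef_pos: [0.559, 0.2866, 0.1259]
orientation: [0.001, 0.744, 0.669, -0.004]
force: [-1.3, 0.1, -0.4]
grip_width: 0.0853
shift [ -0.4  -5.7 111.3] rot [-0.     0.004  0.008] t 17.3 at [0.5608 0.2872 0.1283] F [ 1.  -0.1  1. ] w 0.0851
```

View pics/s17.png

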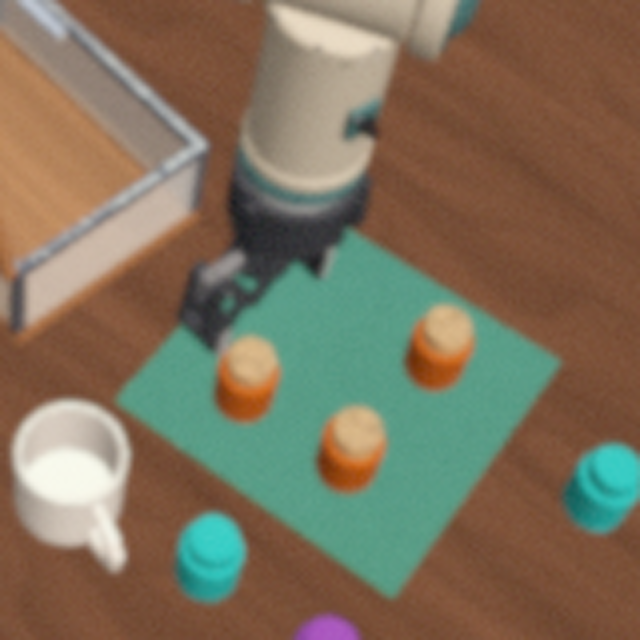

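```bash
python3 -m jog '[[0,-5,20,0,0,0,1],[0,-5,40,0,0,0,1],[0,-5,60,0,0,0,1],[0,-5,80,0,0,0,1],[0,-5,85,0,0,0,1]]'; python3 -c "
from h import *
S=snap('scene','s18.png',(260,150,420,310),4)
go(.555,.287,.017,YAW+1.57)
"
```

```text
time_s: 17.75
eef_pos: [0.5569, 0.287, 0.0437]
orientation: [0.002, 0.744, 0.668, -0.001]
force: [0.1, -0.4, 0.0]
grip_width: 0.0853
shift [-0.1 -1.7 26.6] rot [-0.     0.004  0.007] t 17.8 at [0.5567 0.287  0.0436] F [ 0.1 -1.  -0.1] w 0.0853
```

View pics/s18.png

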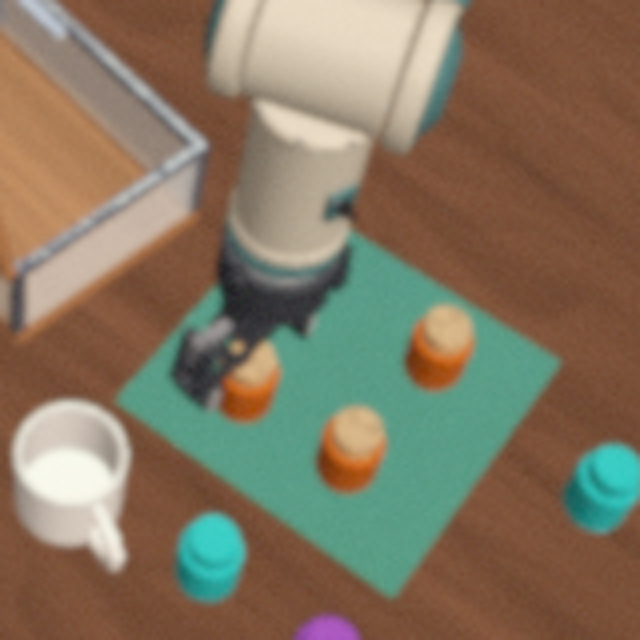

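The fingers straddle the jar at (248,378). I descend the rest and close.

```bash
python3 -m jog '[[0,-1.5,12,0,0,0,1],[0,-1.5,22,0,0,0,1],[0,-1.5,26,0,0,0,1],[0,-1.5,26.5,0,0,0,1],[0,-1.5,26.5,0,0,0,0.2]]';python3 -m jog '[[0,0,0,0,0,0,0.1],[0,0,0,0,0,0,-0.2],[0,0,0,0,0,0,-0.8],[0,0,0,0,0,0,-0.8],[0,0,0,0,0,0,-0.8]]'; python3 -m jog '[[0,0,0,0,0,0,-0.8],[0,0,0,0,0,0,-0.8]]';python3 -c "
from h import *
S=snap('scene','s19.png',(260,150,420,310),4)
go(.555,.287,.15,YAW+1.57)
"
```

```text
time_s: 18.22
eef_pos: [0.5558, 0.2872, 0.0179]
orientation: [0.002, 0.744, 0.668, -0.001]
force: [0.5, 0.0, -0.6]
grip_width: 0.0757
time_s: 18.63
eef_pos: [0.5566, 0.2876, 0.0189]
orientation: [0.002, 0.744, 0.668, -0.0]
force: [-0.8, -0.1, 5.2]
grip_width: 0.0429
time_s: 18.8
eef_pos: [0.5566, 0.2876, 0.0189]
orientation: [0.002, 0.744, 0.668, -0.0]
force: [0.6, 0.2, 2.4]
grip_width: 0.0422
shift [  -1.1   -1.1 -131. ] rot [0.003 0.003 0.007] t 18.9 at [0.5565 0.2876 0.019 ] F [-0.8 -0.3  2.6] w 0.0426
```

View pics/s19.png

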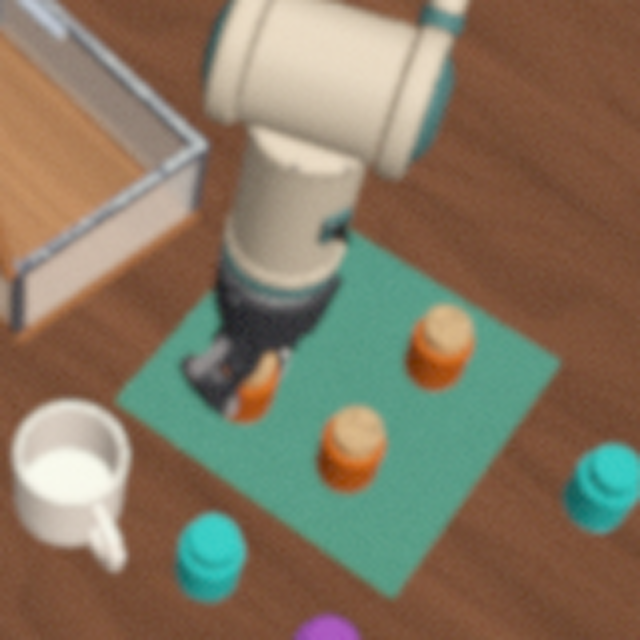

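Jar held (42.5 mm). Lift and carry to the far end of the case.

```bash
python3 -m jog '[[0,0,-20,0,0,0,-0.8],[0,0,-50,0,0,0,-0.8],[0,0,-85,0,0,0,-0.8],[0,0,-120,0,0,0,-0.8],[0,0,-148,0,0,0,-0.8]]';python3 -c "
from h import *
go(.5142,-.0465,.16,YAW+1.57)
"
```

```text
time_s: 19.27
eef_pos: [0.5562, 0.2881, 0.1687]
orientation: [0.002, 0.744, 0.668, 0.0]
force: [0.3, 1.3, -2.3]
grip_width: 0.0424
shift [-337.1   -6.     9.6] rot [0.003 0.003 0.007] t 19.3 at [0.5562 0.2881 0.1687] F [ 0.3  1.3 -2.3] w 0.0424
```

```bash
python3 -m jog '[[-35,0,0,0,0,0,-0.8],[-70,0,0,0,0,0,-0.8],[-105,-1,0,0,0,0,-0.8],[-140,-2,0,0,0,0,-0.8],[-175,-3,0,0,0,0,-0.8]]';python3 -m jog '[[-35,0,0,0,0,0,-0.8],[-70,0,0,0,0,0,-0.8],[-105,-1,0,0,0,0,-0.8],[-135,-2,0,0,0,0,-0.8],[-155,-3,0,0,0,0,-0.8]]';python3 -c "
from h import *
go(.5142,-.0465,.16,YAW+1.57)
"
```

```text
time_s: 19.68
eef_pos: [0.5333, 0.113, 0.1685]
orientation: [0.002, 0.744, 0.668, -0.001]
force: [0.8, -0.0, -1.1]
grip_width: 0.043
time_s: 20.1
eef_pos: [0.5127, -0.0435, 0.1683]
orientation: [0.001, 0.744, 0.668, -0.002]
force: [-0.4, 0.0, -1.5]
grip_width: 0.0429
shift [-2.8  1.8  8.3] rot [-0.     0.004  0.006] t 20.1 at [ 0.5127 -0.0435  0.1683] F [-0.4  0.  -1.5] w 0.0429
```

```bash
python3 -m jog '[[-1,0,0,0,0,0,-0.8],[-2,2,10,0,0,0,-0.8],[-2,2,25,0,0,0,-0.8],[-2,2,40,0,0,0,-0.8],[-2,2,48,0,0,0,-0.8]]';python3 -c "
from h import *
go(.5142,-.0465,.026,YAW+1.57)
S=snap('scene','s20.png',(190,100,340,250),4)
"
```

```text
time_s: 20.52
eef_pos: [0.5131, -0.0444, 0.1177]
orientation: [-0.001, 0.744, 0.668, -0.003]
force: [0.5, 1.2, -1.1]
grip_width: 0.0427
shift [-1.7  1.7 91.7] rot [-0.004  0.003  0.007] t 20.5 at [ 0.5131 -0.0444  0.1177] F [ 0.5  1.2 -1.1] w 0.0427
```

View pics/s20.png

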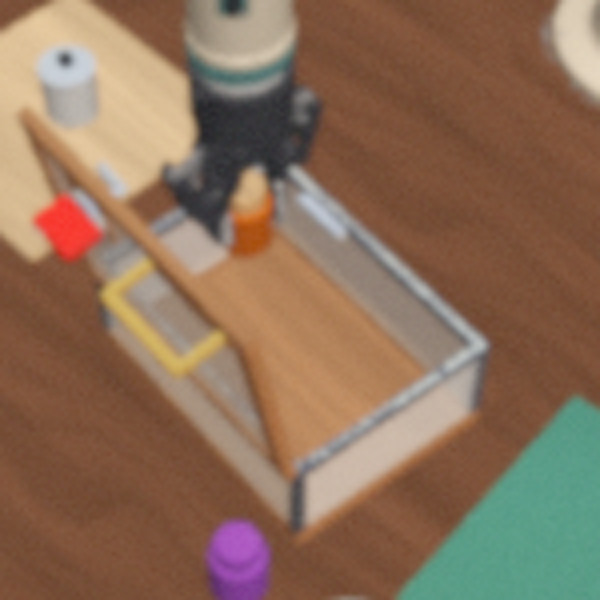

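The jar at (250,215) is over the case interior. I shift 8 mm away from the end wall for margin and lower it.

```bash
python3 -m jog '[[6,2,15,0,0,0,-0.8],[6,2,30,0,0,0,-0.8],[6,2,50,0,0,0,-0.8],[6,2,68,0,0,0,-0.8],[6,2,78,0,0,0,-0.8]]';python3 -c "
from h import *
go(.5150,-.0385,.0255,YAW+1.57)
"
```

```text
time_s: 20.98
eef_pos: [0.5136, -0.0375, 0.037]
orientation: [-0.003, 0.744, 0.669, -0.004]
force: [-0.4, 0.2, -1.2]
grip_width: 0.0426
shift [-0.8  1.6 11.5] rot [-0.009  0.002  0.008] t 21.0 at [ 0.5136 -0.0375  0.037 ] F [-0.4  0.2 -1.2] w 0.0426
```

```bash
python3 -m jog '[[0,0,5,-0.008,0.002,0,-0.8],[0,0,8,-0.008,0.002,0,-0.8],[0,0,10,-0.008,0.002,0,-0.8],[0,0,11,-0.008,0.002,0,-0.8],[0,0,11.5,-0.008,0.002,0,-0.8]]';python3 -m jog '[[0,0,0.3,0,0,0,-0.8],[0,0,0.3,0,0,0,-0.8]]'
```

```text
time_s: 21.4
eef_pos: [0.5141, -0.0376, 0.0262]
orientation: [0.0, 0.744, 0.669, 0.0]
force: [-0.3, 0.3, -1.6]
grip_width: 0.0425
time_s: 21.57
eef_pos: [0.5148, -0.0378, 0.0265]
orientation: [0.001, 0.744, 0.669, 0.0]
force: [-0.1, 0.9, -2.2]
grip_width: 0.0424
```

```bash
python3 -m jog '[[0,0,1.5,0,0,0,-0.8],[0,0,2,0,0,0,-0.8],[0,0,2,0,0,0,-0.8]]';python3 -m jog '[[0,0,0.5,0,0,0,-0.8],[0,0,0.5,0,0,0,-0.2],[0,0,0.5,0,0,0,0.2],[0,0,0.5,0,0,0,0.3],[0,0,0,0,0,0,0.3]]'; python3 -c "
from h import *
go(.5150,-.0385,.0255,YAW+1.57)
S=snap('scene','s21.png',(190,100,340,250),4)
"
```

```text
time_s: 21.82
eef_pos: [0.5152, -0.0379, 0.0249]
orientation: [0.001, 0.744, 0.669, 0.001]
force: [0.2, 0.2, 1.5]
grip_width: 0.0424
time_s: 22.23
eef_pos: [0.5151, -0.0379, 0.0247]
orientation: [0.001, 0.744, 0.669, 0.001]
force: [0.3, 0.9, -0.5]
grip_width: 0.0553
shift [-0.6 -0.1 -0.8] rot [0.003 0.001 0.008] t 22.2 at [ 0.5151 -0.0379  0.0247] F [ 0.3  0.9 -0.5] w 0.0553
```

View pics/s21.png

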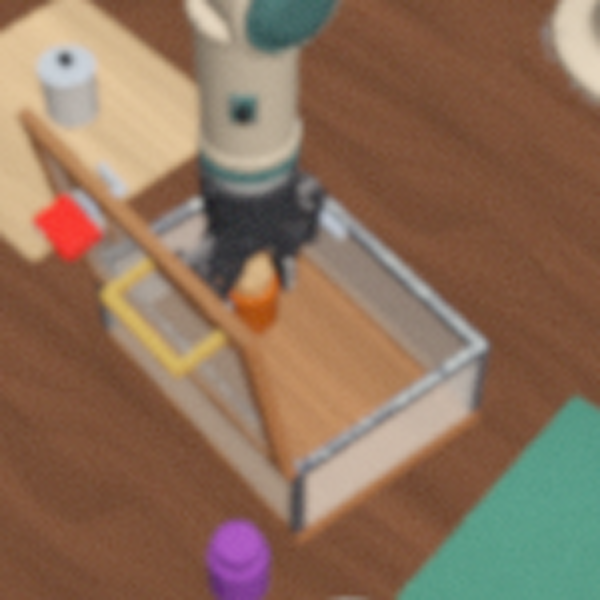

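The jar stands on the case floor at (258,290) and is released. Withdraw straight up.

```bash
python3 -m jog '[[0,0,-10,0,0,0,0.35],[0,0,-30,0,0,0,0.35],[0,0,-60,0,0,0,0.35],[0,0,-95,0,0,0,0.35],[0,0,-130,0,0,0,0.35]]';python3 -m jog '[[35,0,-5,0,0,0,0.4],[70,0,-5,0,0,0,0.6],[105,0,-5,0,0,0,0.8],[140,0,-5,0,0,0,1],[175,0,-5,0,0,0,1]]'; python3 -c "
from h import *
S=snap('scene','s22.png',(200,110,420,310),3.6)
T=snap('top','t22.png',(145,140,325,275),4.4)
go(.546,.374,.13,YAW+1.57)
"
```

```text
time_s: 22.7
eef_pos: [0.5142, -0.0376, 0.1565]
orientation: [0.001, 0.744, 0.669, 0.001]
force: [1.1, -0.6, 0.2]
grip_width: 0.0572
time_s: 23.12
eef_pos: [0.5328, 0.1378, 0.1624]
orientation: [0.001, 0.744, 0.668, 0.001]
force: [0.3, 0.6, -0.3]
grip_width: 0.0855
shift [233.  -10.9  32.6] rot [ 0.004 -0.002  0.013] t 23.2 at [0.5331 0.141  0.1621] F [ 0.1 -1.1  0. ] w 0.0858
```

View pics/s22.png

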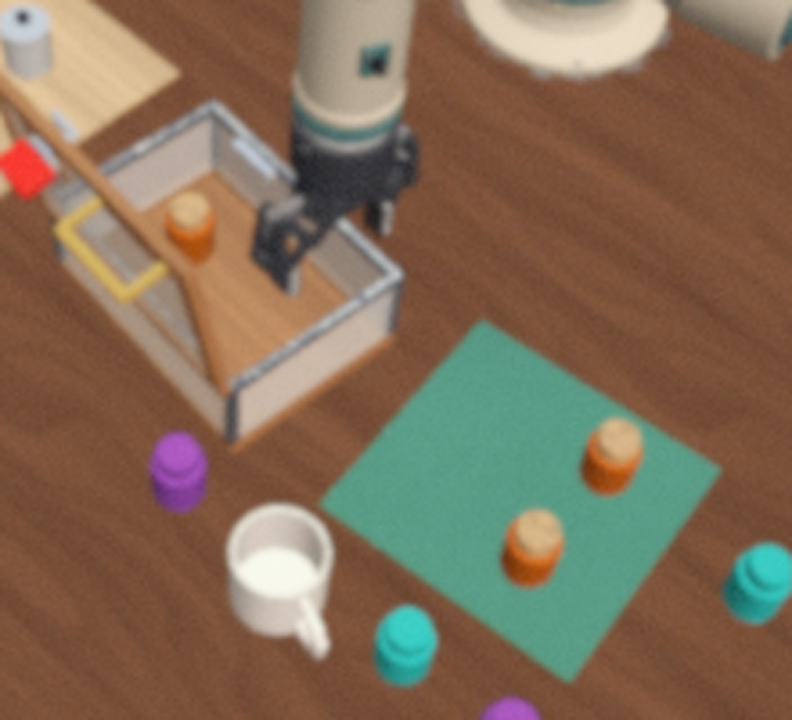

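View pics/t22.png

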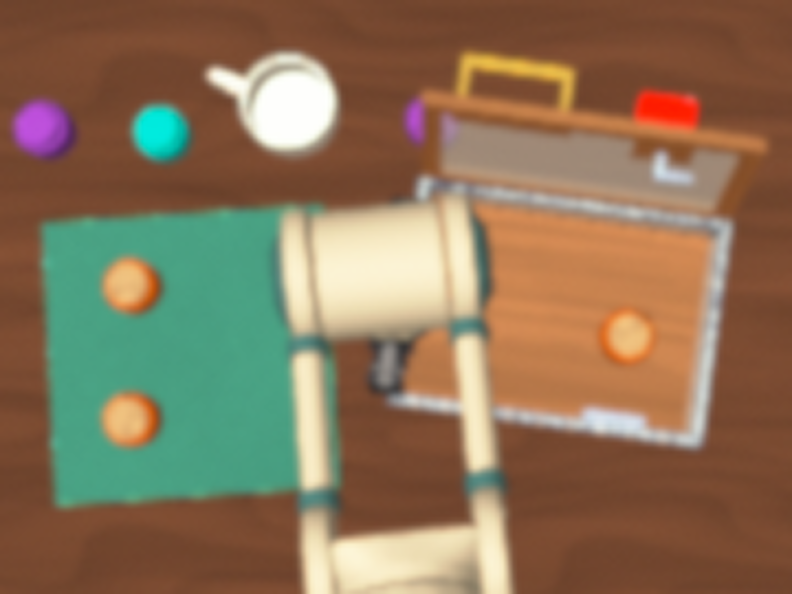

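The first jar stands upright in the case (top crop (627,335)). The other two are unmoved at (131,285) and (130,419). Next is the one at (131,285).

```bash
python3 -m jog '[[40,-2,0,0,0,0,1],[80,-4,0,0,0,0,1],[120,-6,0,0,0,0,1],[155,-8,0,0,0,0,1],[185,-10,0,0,0,0,1]]';python3 -m jog '[[18,-1,6,0,0,0,1],[35,-2,15,0,0,0,1],[42,-2,25,0,0,0,1],[43,-2,30,0,0,0,1]]'; python3 -c "
from h import *
S=snap('scene','s23.png',(260,150,420,310),4)
go(.546,.373,.045,YAW+1.57)
"
```

```text
time_s: 23.63
eef_pos: [0.5419, 0.328, 0.1631]
orientation: [0.001, 0.742, 0.671, 0.002]
force: [1.2, 0.1, 0.0]
grip_width: 0.0855
time_s: 23.97
eef_pos: [0.5437, 0.3711, 0.1312]
orientation: [0.0, 0.741, 0.671, 0.001]
force: [-0.0, -0.8, -0.2]
grip_width: 0.0853
shift [ 3.4  2.5 85.3] rot [0.    0.001 0.014] t 24.0 at [0.5431 0.3699 0.1303] F [ 0.3 -0.3 -0.8] w 0.0854
```

View pics/s23.png

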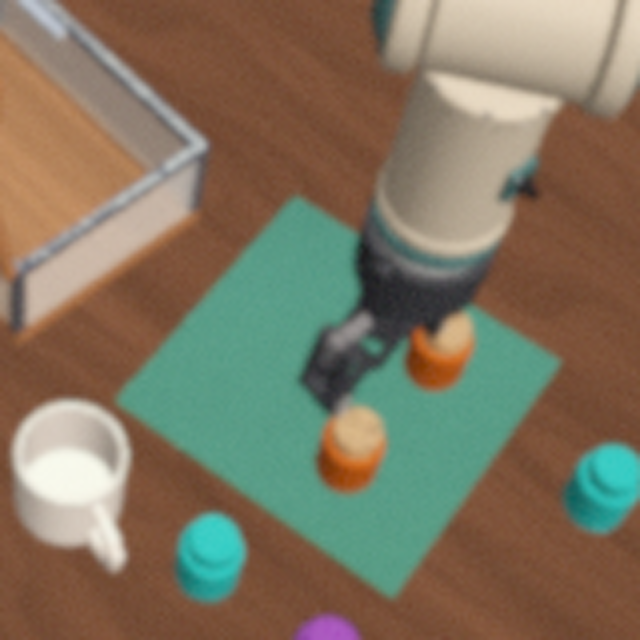

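```bash
python3 -m jog '[[3,2,20,0,0,0.01,1],[3,2,40,0,0,0.01,1],[3,2,60,0,0,0.01,1],[3,2,78,0,0,0.01,1],[3,2,85,0,0,0.01,1]]'; python3 -c "
from h import *
S=snap('scene','s24.png',(260,150,420,310),4)
go(.546,.373,.017,YAW+1.57)
"
```

```text
time_s: 24.43
eef_pos: [0.5439, 0.3696, 0.0426]
orientation: [-0.0, 0.746, 0.666, -0.003]
force: [-0.8, -0.7, -1.3]
grip_width: 0.0854
shift [ 3.6  2.  25.2] rot [-0.005  0.005  0.002] t 24.5 at [0.5438 0.3698 0.0422] F [-0.5 -0.  -0.6] w 0.0852
```

View pics/s24.png

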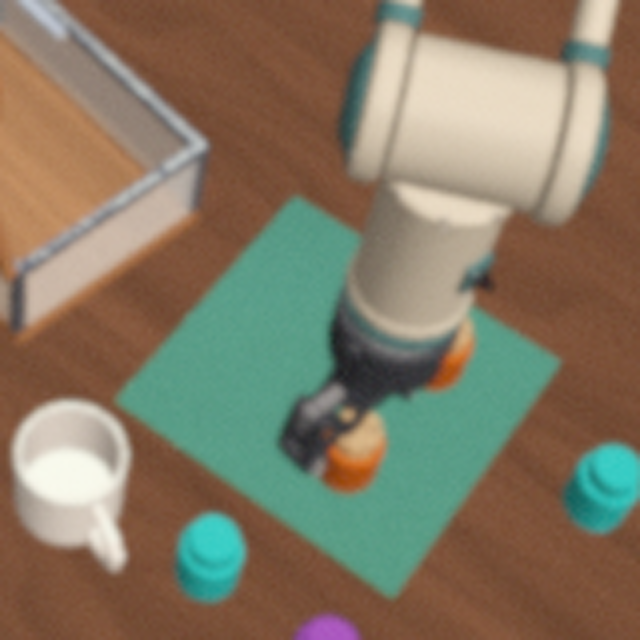

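The fingers straddle the second jar at (352,450). Same finish as before.

```bash
python3 -m jog '[[3.5,2,12,-0.005,0.005,0,1],[3.5,2,20,-0.005,0.005,0,1],[3.5,2,24,-0.005,0.005,0,1],[3.5,2,25,-0.005,0.005,0,1],[3.5,2,25,-0.005,0.005,0,0.2]]';python3 -m jog '[[0,0,0,0,0,0,0.1],[0,0,0,0,0,0,-0.2],[0,0,0,0,0,0,-0.8],[0,0,0,0,0,0,-0.8],[0,0,0,0,0,0,-0.8]]'; python3 -m jog '[[0,0,0,0,0,0,-0.8],[0,0,0,0,0,0,-0.8]]';python3 -m jog '[[0,0,-20,0,0,0,-0.8],[0,0,-50,0,0,0,-0.8],[0,0,-85,0,0,0,-0.8],[0,0,-120,0,0,0,-0.8],[0,0,-148,0,0,0,-0.8]]';python3 -c "
from h import *
p=case(-.101,.0,0)+[-.001,.003,0];go(p[0],p[1],.16,YAW+1.57)
S=snap('scene','s25.png',(260,110,420,270),4)
"
```

```text
time_s: 24.9
eef_pos: [0.5462, 0.3727, 0.0176]
orientation: [0.0, 0.746, 0.666, 0.0]
force: [0.3, -0.6, -0.3]
grip_width: 0.0754
time_s: 25.32
eef_pos: [0.547, 0.3732, 0.0188]
orientation: [0.0, 0.746, 0.666, 0.001]
force: [0.7, 0.3, 4.7]
grip_width: 0.0426
time_s: 25.48
eef_pos: [0.5469, 0.3732, 0.0188]
orientation: [0.0, 0.746, 0.666, 0.001]
force: [-0.7, 0.1, 2.4]
grip_width: 0.0429
time_s: 25.9
eef_pos: [0.5465, 0.3731, 0.1686]
orientation: [0.0, 0.746, 0.666, 0.002]
force: [0.9, 1.1, -1.7]
grip_width: 0.0428
shift [-350.4   14.8    8. ] rot [ 0.003 -0.002  0.002] t 25.9 at [0.5465 0.3731 0.1686] F [ 0.9  1.1 -1.7] w 0.0428
```

View pics/s25.png

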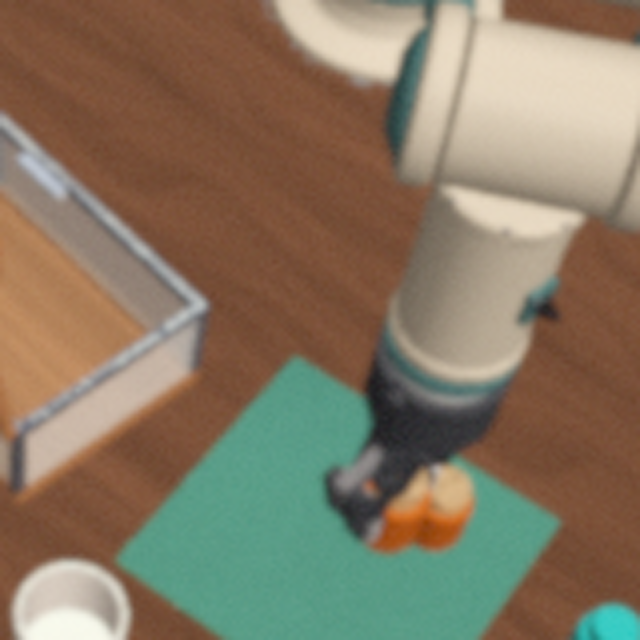

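The second jar is held, with the third jar behind it in view. Carry it to the middle of the case.

```bash
python3 -m jog '[[-35,1,0,0,0,0,-0.8],[-70,3,0,0,0,0,-0.8],[-105,4,0,0,0,0,-0.8],[-140,6,0,0,0,0,-0.8],[-175,7,0,0,0,0,-0.8]]';python3 -m jog '[[-35,1,0,0,0,0,-0.8],[-70,3,0,0,0,0,-0.8],[-105,4,0,0,0,0,-0.8],[-140,6,0,0,0,0,-0.8],[-165,7,0,0,0,0,-0.8]]';python3 -m jog '[[-5,0,0,0,0,0,-0.8],[-8,0,10,0,0,0,-0.8],[-8,0,25,0,0,0,-0.8],[-8,0,40,0,0,0,-0.8],[-8,0,45,0,0,0,-0.8]]';python3 -c "
from h import *
p=case(-.101,.0,0)+[-.001,.003,0];go(p[0],p[1],.0255,YAW+1.57)
S=snap('scene','s26.png',(190,100,340,250),4)
"
```

```text
time_s: 26.37
eef_pos: [0.5359, 0.1985, 0.1726]
orientation: [0.001, 0.745, 0.667, 0.006]
force: [1.1, -0.3, -2.6]
grip_width: 0.0426
time_s: 26.78
eef_pos: [0.5234, 0.031, 0.1707]
orientation: [0.001, 0.746, 0.666, 0.005]
force: [-0.1, -0.3, -2.1]
grip_width: 0.0429
time_s: 27.2
eef_pos: [0.5208, 0.0247, 0.1226]
orientation: [-0.001, 0.745, 0.667, 0.004]
force: [-0.2, -0.4, -1.8]
grip_width: 0.0425
shift [-2.   1.1 97.1] rot [ 0.003 -0.007  0.003] t 27.2 at [0.5208 0.0247 0.1226] F [-0.2 -0.4 -1.8] w 0.0425
```

View pics/s26.png

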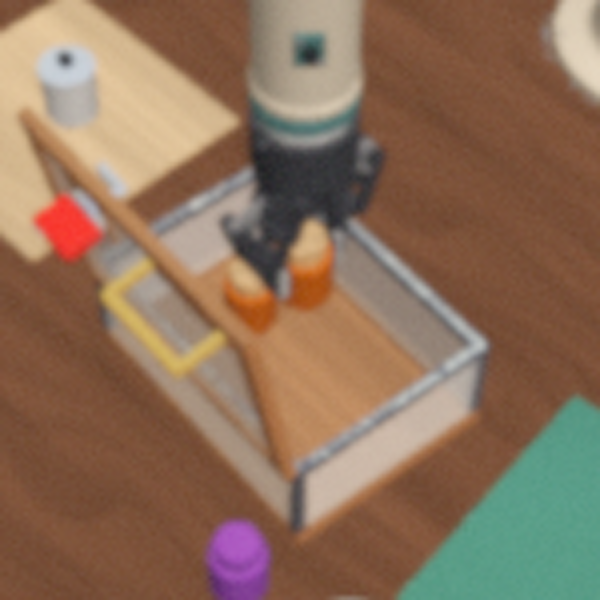

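```bash
python3 -m jog '[[-1,1,15,0,-0.006,0,-0.8],[-1,1,32,0,-0.006,0,-0.8],[-1,1,52,0,-0.006,0,-0.8],[-1,1,72,0,-0.006,0,-0.8],[-1,1,84,0,-0.006,0,-0.8]]';python3 -m jog '[[0,0,5,0,0,0,-0.8],[0,0,8,0,0,0,-0.8],[0,0,10,0,0,0,-0.8],[0,0,11,0,0,0,-0.8]]';python3 -c "
from h import *
p=case(-.101,.0,0)+[-.001,.003,0];go(p[0],p[1],.0248,YAW+1.57)
"
```

```text
time_s: 27.67
eef_pos: [0.5212, 0.0253, 0.0369]
orientation: [-0.0, 0.745, 0.667, 0.001]
force: [-0.9, 0.5, -1.3]
grip_width: 0.0426
time_s: 28.0
eef_pos: [0.5219, 0.0256, 0.0264]
orientation: [0.0, 0.745, 0.667, 0.001]
force: [0.8, 0.4, -0.7]
grip_width: 0.0428
shift [-2.3  0.4  1.6] rot [ 0.002 -0.001  0.005] t 28.0 at [0.5219 0.0256 0.0264] F [ 0.8  0.4 -0.7] w 0.0428
```

```bash
python3 -m jog '[[0,0,1.5,0,0,0,-0.8],[0,0,2,0,0,0,-0.8],[0,0,2,0,0,0,-0.8]]';python3 -m jog '[[0,0,0.5,0,0,0,-0.8],[0,0,0.5,0,0,0,-0.2],[0,0,0.5,0,0,0,0.2],[0,0,0.5,0,0,0,0.3],[0,0,0,0,0,0,0.3]]'; python3 -m jog '[[0,0,-10,0,0,0,0.35],[0,0,-30,0,0,0,0.35],[0,0,-60,0,0,0,0.35],[0,0,-95,0,0,0,0.35],[0,0,-130,0,0,0,0.35]]';python3 -m jog '[[30,-20,-5,0,0,0,0.4],[60,-40,-5,0,0,0,0.6],[90,-60,-5,0,0,0,0.8],[125,-80,-5,0,0,0,1],[160,-90,-5,0,0,0,1]]'; python3 -c "
from h import *
S=snap('scene','s27.png',(200,110,420,310),3.6)
T=snap('top','t27.png',(145,140,325,275),4.4)
go(.4375,.3695,.13,YAW+1.57)
"
```

```text
time_s: 28.25
eef_pos: [0.5223, 0.0256, 0.0249]
orientation: [0.001, 0.745, 0.667, 0.001]
force: [-0.2, -1.3, -0.4]
grip_width: 0.0425
time_s: 28.67
eef_pos: [0.5225, 0.0255, 0.025]
orientation: [0.001, 0.745, 0.667, 0.002]
force: [-0.6, -0.1, 0.0]
grip_width: 0.0557
time_s: 29.08
eef_pos: [0.5215, 0.0255, 0.1569]
orientation: [0.001, 0.745, 0.667, 0.001]
force: [0.1, -0.0, -0.2]
grip_width: 0.0576
time_s: 29.5
eef_pos: [0.4468, 0.1953, 0.1628]
orientation: [0.0, 0.745, 0.667, 0.001]
force: [0.3, 0.1, -0.5]
grip_width: 0.0854
shift [168.5 -28.4  33.5] rot [ 0.004 -0.004  0.01 ] t 29.6 at [0.4481 0.1988 0.1629] F [-0.6  0.1 -0.5] w 0.0854
```

View pics/s27.png

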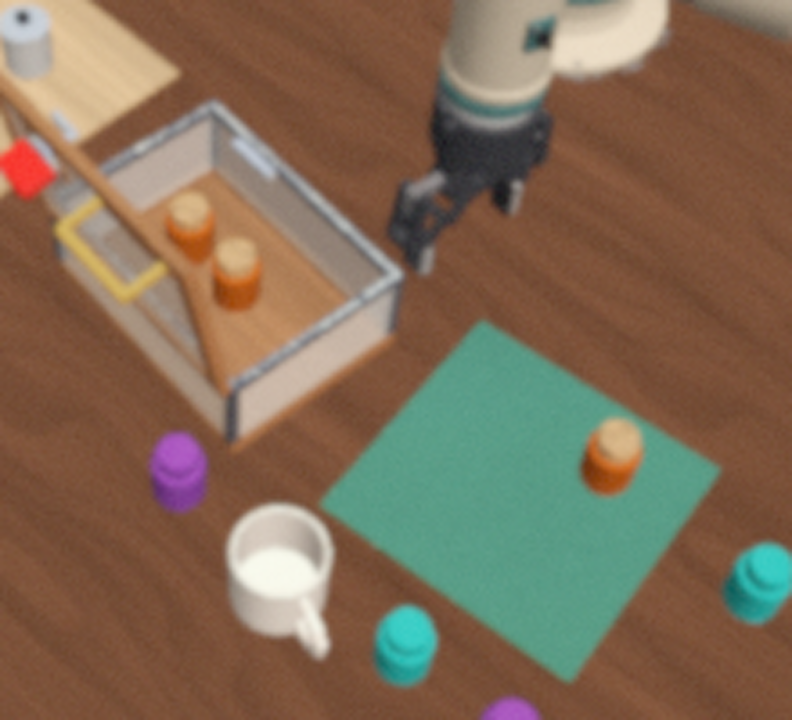

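View pics/t27.png

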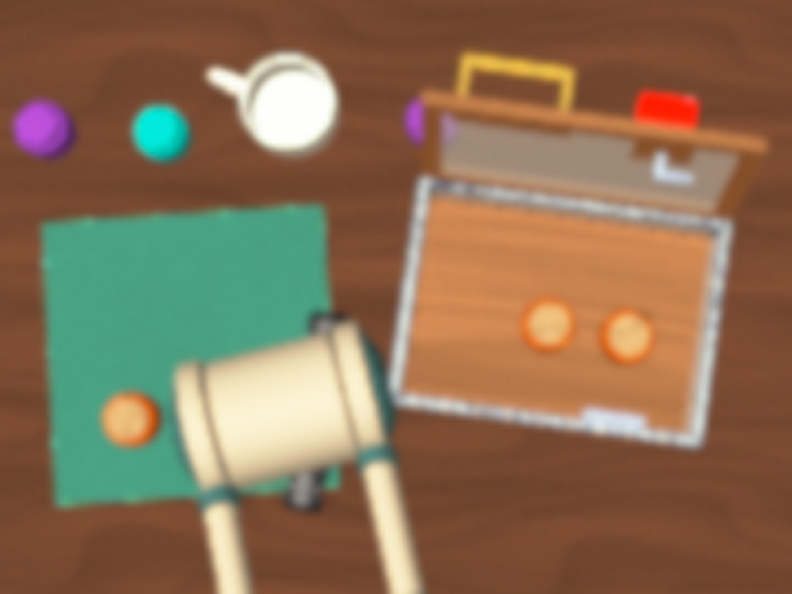

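Two jars stand upright in the case at top crop (549,324) and (627,335). The last is at (130,419), unmoved.

```bash
python3 -m jog '[[35,-6,0,0,0,0,1],[70,-12,0,0,0,0,1],[105,-18,5,0,0,0,1],[135,-24,15,0,0,0,1],[160,-28,25,0,0,0,1]]';python3 -m jog '[[5,0,5,0,0,0.005,1],[8,0,10,0,0,0.01,1]]'; python3 -c "
from h import *
S=snap('scene','s28.png',(260,110,460,310),3.5)
go(.4375,.3695,.045,YAW+1.57)
"
```

```text
time_s: 30.02
eef_pos: [0.4374, 0.3629, 0.1393]
orientation: [0.0, 0.743, 0.67, 0.004]
force: [0.4, 0.2, 0.2]
grip_width: 0.0852
time_s: 30.18
eef_pos: [0.4386, 0.3717, 0.1293]
orientation: [0.0, 0.746, 0.666, 0.004]
force: [-0.0, -0.3, -0.6]
grip_width: 0.0854
shift [-1.8 -1.  83.4] rot [ 0.005 -0.005  0.001] t 30.2 at [0.4383 0.3708 0.1284] F [ 0.3  0.2 -0.6] w 0.0856
```

View pics/s28.png

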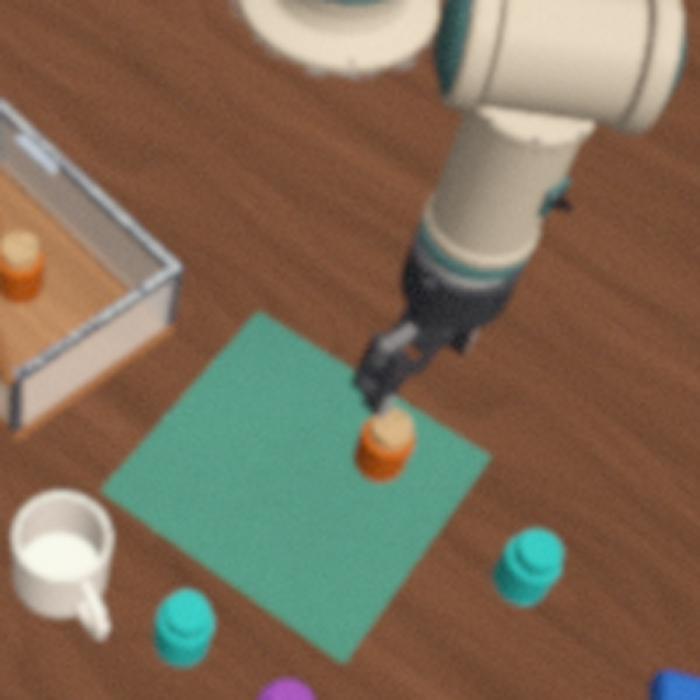

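```bash
python3 -m jog '[[-2,-1,20,0.004,-0.004,0,1],[-2,-1,40,0.004,-0.004,0,1],[-2,-1,60,0.004,-0.004,0,1],[-2,-1,78,0.004,-0.004,0,1],[-2,-1,83,0.004,-0.004,0,1]]'; python3 -c "
from h import *
S=snap('scene','s29.png',(260,110,460,310),3.5)
go(.4375,.3695,.017,YAW+1.57)
"
```

```text
time_s: 30.65
eef_pos: [0.4364, 0.3663, 0.0434]
orientation: [0.0, 0.747, 0.665, -0.002]
force: [0.5, -0.5, -0.1]
grip_width: 0.0853
shift [ 3.   0.7 26.6] rot [-0.003  0.003 -0.001] t 30.7 at [0.4366 0.3667 0.0436] F [-0.1 -1.7 -0.1] w 0.0853
```

View pics/s29.png

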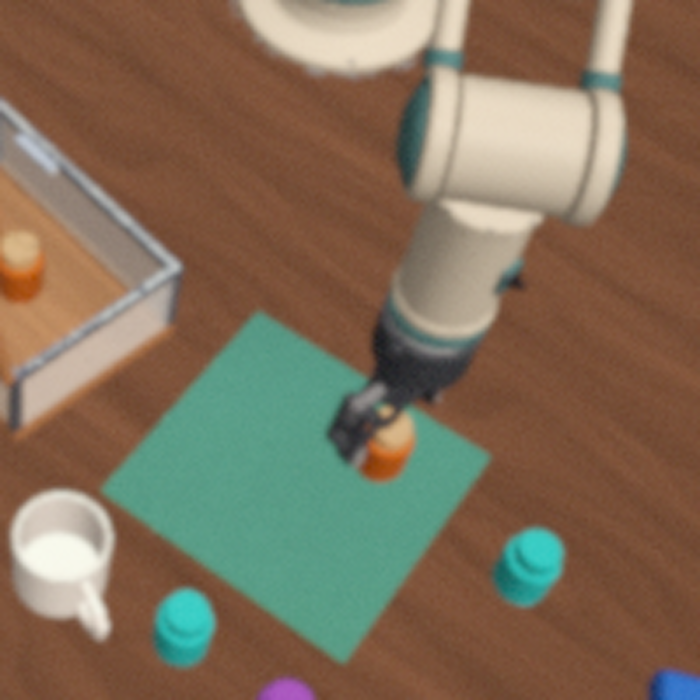

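The fingers straddle the third jar at (385,445). Grip and lift.

```bash
python3 -m jog '[[3,1,12,0,0,0,1],[3,1,21,0,0,0,1],[3,1,25.5,0,0,0,1],[3,1,26.5,0,0,0,1],[3,1,26.5,0,0,0,0.2]]';python3 -m jog '[[0,0,0,0,0,0,0.1],[0,0,0,0,0,0,-0.2],[0,0,0,0,0,0,-0.8],[0,0,0,0,0,0,-0.8],[0,0,0,0,0,0,-0.8]]'; python3 -m jog '[[0,0,0,0,0,0,-0.8],[0,0,0,0,0,0,-0.8]]';python3 -m jog '[[0,0,-20,0,0,0,-0.8],[0,0,-50,0,0,0,-0.8],[0,0,-85,0,0,0,-0.8],[0,0,-120,0,0,0,-0.8],[0,0,-148,0,0,0,-0.8]]';python3 -c "
from h import *
p=case(-.101,.063,0)+[-.001,.003,0];go(p[0],p[1],.16,YAW+1.57)
S=snap('scene','s30.png',(260,110,460,310),3.5)
"
```

```text
time_s: 31.12
eef_pos: [0.4378, 0.3694, 0.0169]
orientation: [-0.0, 0.746, 0.665, -0.002]
force: [-0.1, 0.5, 0.6]
grip_width: 0.0758
time_s: 31.53
eef_pos: [0.4382, 0.3699, 0.0178]
orientation: [0.0, 0.746, 0.665, -0.001]
force: [-0.3, 0.1, 4.2]
grip_width: 0.0428
time_s: 31.7
eef_pos: [0.4382, 0.3699, 0.0178]
orientation: [0.0, 0.746, 0.665, -0.001]
force: [-0.0, 0.4, 2.8]
grip_width: 0.0427
time_s: 32.12
eef_pos: [0.4385, 0.3702, 0.1677]
orientation: [0.0, 0.746, 0.665, -0.001]
force: [0.7, 0.5, -1.3]
grip_width: 0.0425
shift [-272.1  122.6    8. ] rot [-0.001  0.002 -0.   ] t 32.1 at [0.4385 0.3702 0.1677] F [ 0.7  0.5 -1.3] w 0.0425
```

View pics/s30.png

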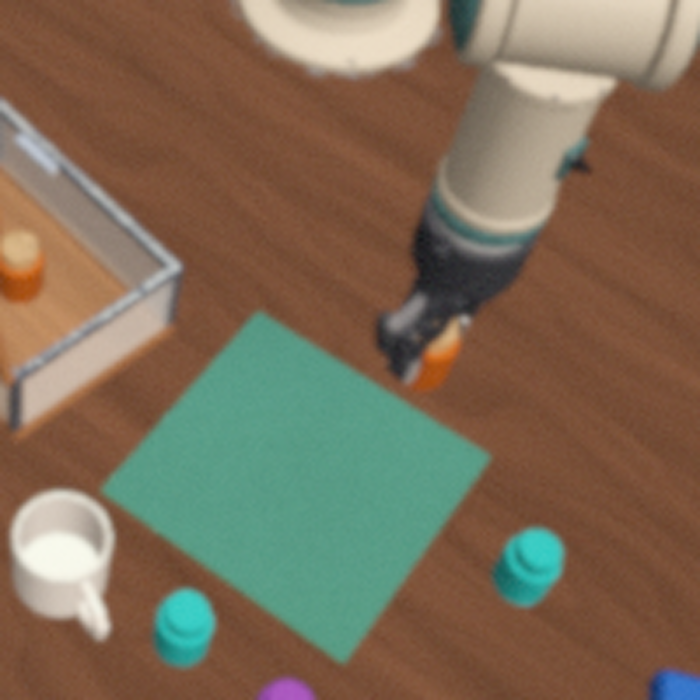

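Jar held, mat empty. Carry to the case's near end.

```bash
python3 -m jog '[[-32,14,0,0,0,0,-0.8],[-64,29,0,0,0,0,-0.8],[-96,43,0,0,0,0,-0.8],[-128,58,0,0,0,0,-0.8],[-155,70,0,0,0,0,-0.8]]';python3 -m jog '[[-30,13,0,0,0,0,-0.8],[-60,27,0,0,0,0,-0.8],[-85,39,0,0,0,0,-0.8],[-105,48,0,0,0,0,-0.8],[-114,52,0,0,0,0,-0.8]]';python3 -c "
from h import *
p=case(-.101,.063,0)+[-.001,.003,0];go(p[0],p[1],.12,YAW+1.57)
"
```

```text
time_s: 32.58
eef_pos: [0.4931, 0.2079, 0.1724]
orientation: [0.001, 0.746, 0.666, 0.004]
force: [0.3, 0.9, -1.0]
grip_width: 0.0423
time_s: 33.0
eef_pos: [0.5322, 0.0859, 0.1714]
orientation: [0.001, 0.747, 0.665, 0.003]
force: [0.2, 1.2, -1.0]
grip_width: 0.0425
shift [-0.5 -3.3 51.4] rot [ 0.006 -0.003 -0.003] t 33.0 at [0.5322 0.0859 0.1714] F [ 0.2  1.2 -1. ] w 0.0425
```

```bash
python3 -m jog '[[0,-3,5,0.005,-0.003,0,-0.8],[0,-3,15,0.005,-0.003,0,-0.8],[0,-3,30,0.005,-0.003,0,-0.8],[0,-3,45,0.005,-0.003,0,-0.8],[0,-3,50,0.005,-0.003,0,-0.8]]';python3 -c "
from h import *
p=case(-.101,.063,0)+[-.001,.003,0];go(p[0],p[1],.0243,YAW+1.57)
S=snap('scene','s31.png',(190,100,340,250),4)
"
```

```text
time_s: 33.42
eef_pos: [0.5267, 0.0879, 0.1184]
orientation: [-0.002, 0.747, 0.665, -0.002]
force: [-0.7, -0.1, -1.7]
grip_width: 0.0423
shift [-1.7  3.2 94. ] rot [-0.005  0.001 -0.001] t 33.4 at [0.5267 0.0879 0.1184] F [-0.7 -0.1 -1.7] w 0.0423
```

View pics/s31.png

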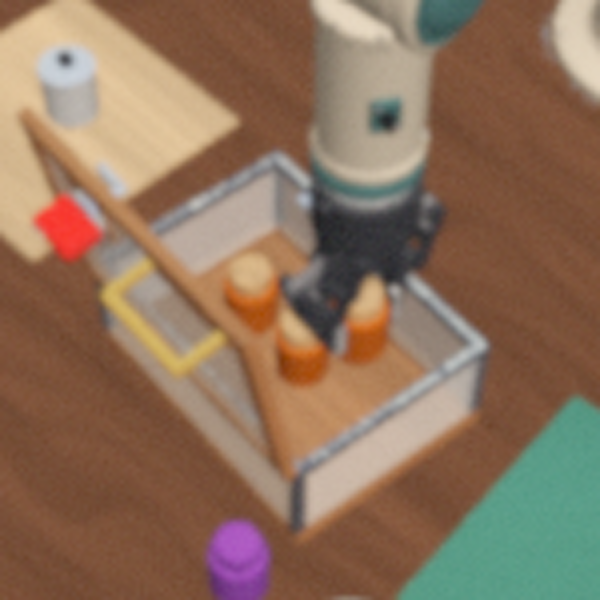

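```bash
python3 -m jog '[[-1,3,15,-0.004,0,0,-0.8],[-1,3,32,-0.004,0,0,-0.8],[-1,3,52,-0.004,0,0,-0.8],[-1,3,70,-0.004,0,0,-0.8],[-1,3,80,-0.004,0,0,-0.8]]';python3 -m jog '[[0,0,4,0,0,0,-0.8],[0,0,8,0,0,0,-0.8],[0,0,11,0,0,0,-0.8],[0,0,12,0,0,0,-0.8]]';python3 -c "
from h import *
p=case(-.101,.063,0)+[-.001,.003,0];go(p[0],p[1],.0243,YAW+1.57)
"
```

```text
time_s: 33.88
eef_pos: [0.5278, 0.0874, 0.0367]
orientation: [-0.001, 0.746, 0.666, -0.002]
force: [-0.7, 0.5, -1.2]
grip_width: 0.0424
time_s: 34.22
eef_pos: [0.5281, 0.0877, 0.025]
orientation: [-0.001, 0.746, 0.666, -0.001]
force: [-0.7, -0.8, -0.4]
grip_width: 0.0424
shift [-1.7  1.2  0.7] rot [-0.003  0.001  0.   ] t 34.2 at [0.5281 0.0877 0.025 ] F [-0.7 -0.8 -0.4] w 0.0424
```

```bash
python3 -m jog '[[0,0,1,0,0,0,-0.8],[0,0,1.2,0,0,0,-0.8],[0,0,1.2,0,0,0,-0.8]]';python3 -m jog '[[0,0,0.5,0,0,0,-0.8],[0,0,0.5,0,0,0,-0.2],[0,0,0.5,0,0,0,0.2],[0,0,0.5,0,0,0,0.3],[0,0,0,0,0,0,0.3]]'; python3 -m jog '[[0,0,-10,0,0,0,0.35],[0,0,-30,0,0,0,0.35],[0,0,-60,0,0,0,0.35],[0,0,-95,0,0,0,0.35],[0,0,-130,0,0,0,0.35]]';python3 -m jog '[[20,-30,-40,0,0,0,0],[35,-60,-80,0,0,0,-0.5],[45,-90,-120,0,0,0,-1],[60,-120,-160,0,0,0,-1],[80,-150,-195,0,0,0,-1]]'; python3 -c "
from h import *
S=snap('scene','s32.png',(130,60,400,310),2.9)
T=snap('top','t32.png',(145,140,325,275),4.4)
o=get_obs();print(o['eef_pos'])
"
```

```text
time_s: 34.47
eef_pos: [0.5286, 0.0876, 0.0243]
orientation: [-0.001, 0.746, 0.666, -0.001]
force: [0.3, -0.3, -1.9]
grip_width: 0.0427
time_s: 34.88
eef_pos: [0.5287, 0.0876, 0.0245]
orientation: [-0.001, 0.746, 0.666, -0.001]
force: [-0.2, 0.6, 0.1]
grip_width: 0.0559
time_s: 35.3
eef_pos: [0.5285, 0.0876, 0.1564]
orientation: [-0.001, 0.746, 0.666, -0.001]
force: [0.3, 0.5, 0.4]
grip_width: 0.0576
time_s: 35.72
eef_pos: [0.4161, 0.1632, 0.3159]
orientation: [-0.0, 0.747, 0.665, -0.0]
force: [0.6, 1.7, -0.8]
grip_width: -0.0
[0.41671254 0.16542179 0.31979932]
```

View pics/s32.png

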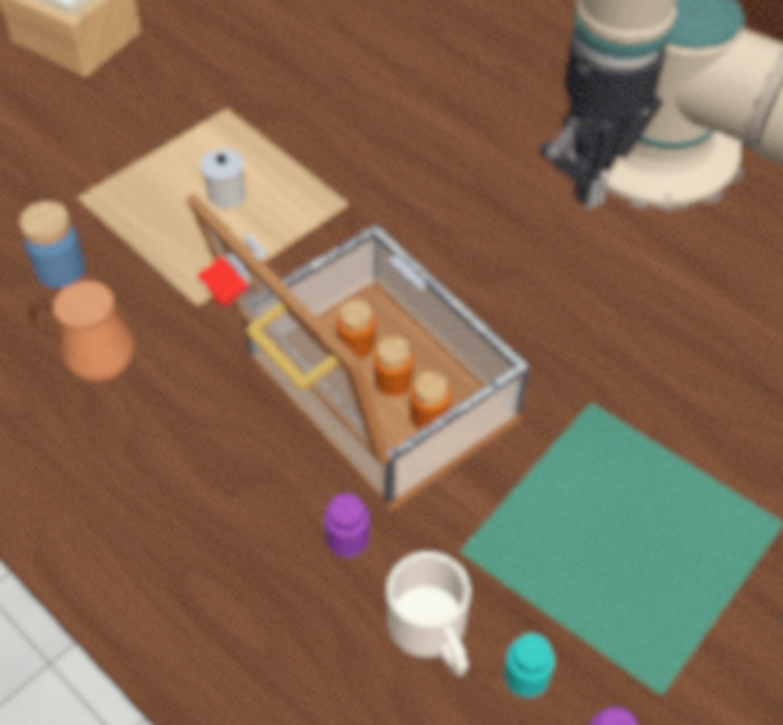

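View pics/t32.png

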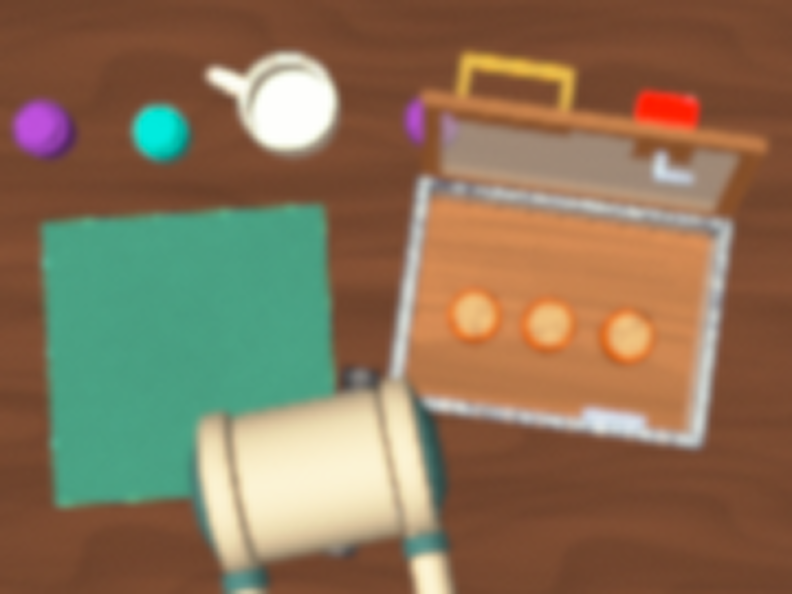

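All three jars stand upright in the case (top crop (474,315), (549,324), (627,335)). The canister is on the board and the bystanders are untouched. Next I re-grip the handle from behind, retracing the exit path.

```bash
python3 -m jog '[[0,0,-20,0,0,0,-0.4],[0,15,-45,0,0,0,-0.4],[0,50,-50,0,0,0,-0.4],[-5,90,-52,0,0,0,-0.4],[-15,130,-52,0,0,0,-0.4]]';python3 -c "
from h import *
go(.7188,.0592,.366,1.4566)
"
```

```text
time_s: 36.23
eef_pos: [0.5453, 0.1362, 0.3744]
orientation: [0.002, 0.745, 0.668, 0.006]
force: [0.9, 0.5, 0.3]
grip_width: 0.0257
shift [-57.7 180.8   9.9] rot [ 0.011 -0.006  0.005] t 36.2 at [0.5453 0.1362 0.3744] F [0.9 0.5 0.3] w 0.0257
```

```bash
python3 -m jog '[[-13,38,0,0,0,0,-0.4],[-26,76,2,0.005,0,0,-0.4],[-38,114,4,0.01,-0.005,0,-0.4],[-50,150,7,0.01,-0.005,0,-0.4],[-58,172,8,0.01,-0.005,0,-0.4]]';python3 -m jog '[[0,5,0,0,0,0,-0.4],[0,7,0,0,0,0,-0.4]]';python3 -c "
from h import *
go(.7185,.0592,.34,1.4566)
snap('scene','s33.png',(130,0,330,200),3.5)
"
```

```text
time_s: 36.65
eef_pos: [0.7132, 0.0572, 0.3652]
orientation: [-0.0, 0.745, 0.667, -0.0]
force: [-0.3, 0.2, -0.3]
grip_width: 0.0256
time_s: 36.82
eef_pos: [0.7214, 0.0548, 0.3623]
orientation: [-0.001, 0.746, 0.666, -0.002]
force: [-1.5, 0.4, -0.2]
grip_width: 0.0256
shift [ 4.  -3.3 22.3] rot [-0.004  0.001  0.001] t 36.8 at [0.7214 0.0548 0.3623] F [-1.5  0.4 -0.2] w 0.0256
```

View pics/s33.png

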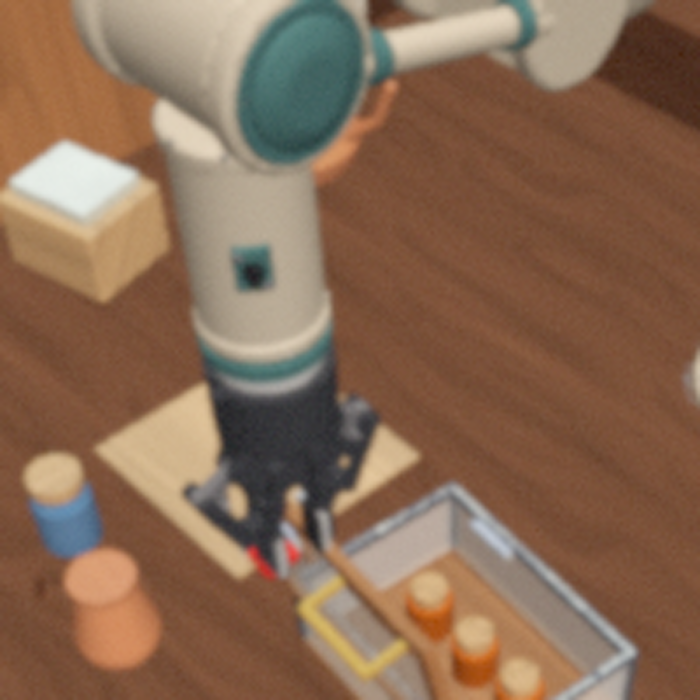

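```bash
python3 -m jog '[[3,-2,10,0,0,0,-0.4],[4,-3,25,0,0,0,-0.4],[4,-4,38,0,0,0,-0.4],[4,-5,50,0,0,0,-0.4],[4,-6,58,0,0,0,-0.4]]';python3 -c "
from h import *
go(.7115,.0597,.28,1.4566)
snap('scene','s34.png',(160,60,280,180),5)
"
```

```text
time_s: 37.28
eef_pos: [0.7126, 0.0619, 0.3055]
orientation: [-0.002, 0.745, 0.667, -0.002]
force: [0.4, -1.1, -0.4]
grip_width: 0.0257
shift [-2.3 -0.7 25.5] rot [-0.005 -0.     0.004] t 37.3 at [0.7126 0.0619 0.3055] F [ 0.4 -1.1 -0.4] w 0.0257
```

View pics/s34.png

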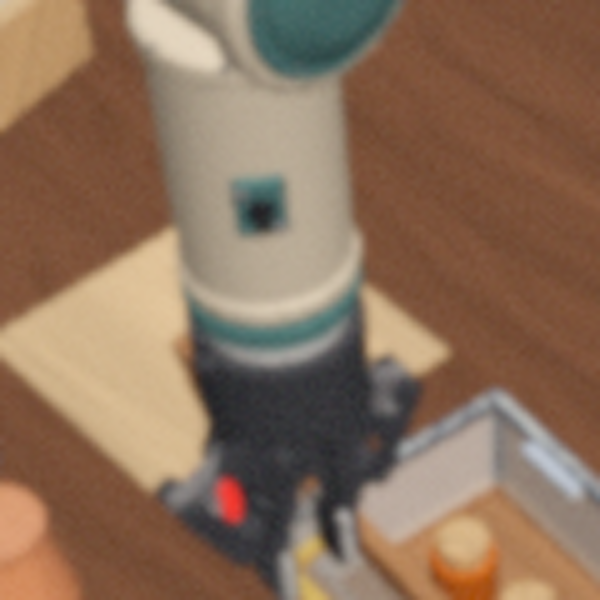

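The finger tips at (285,575) and (345,535) lie either side of the gold bar, with the lid frame to their right. Continue down in small steps.

```bash
python3 -m jog '[[-2,-1,10,-0.004,0,0,-0.4],[-2,-1,20,-0.004,0,0,-0.4],[-2,-2,30,-0.004,0,0,-0.4],[-2,-3,40,-0.004,0,0,-0.4]]';python3 -c "
from h import *
go(.7071,.0602,.2465,1.4566)
snap('scene','s35.png',(160,60,280,180),5)
"
```

```text
time_s: 37.67
eef_pos: [0.7084, 0.0605, 0.264]
orientation: [-0.001, 0.745, 0.667, -0.001]
force: [0.5, 0.4, 0.4]
grip_width: 0.0257
shift [-0.4 -1.2 17.5] rot [-0.003 -0.     0.004] t 37.7 at [0.7084 0.0605 0.264 ] F [0.5 0.4 0.4] w 0.0257
```

View pics/s35.png

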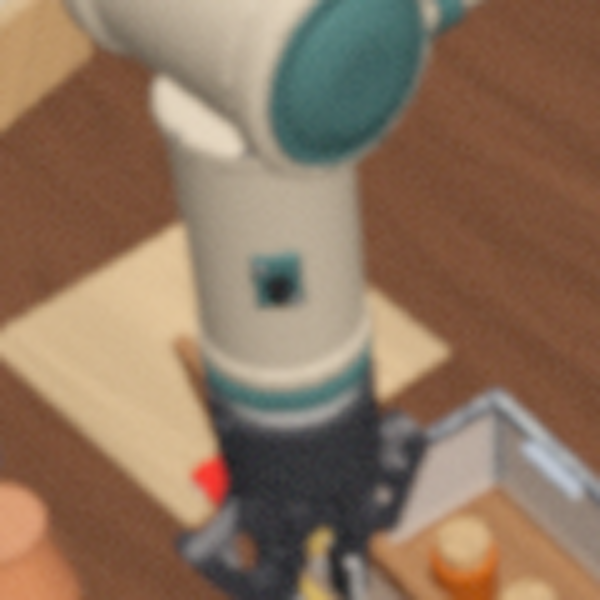

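Clean so far, with no contact force. Finish the descent and close on the bar.

```bash
python3 -m jog '[[0,-1,8,0,0,0,-0.4],[0,-1,14,0,0,0,-0.4],[0,-1,17,0,0,0,-0.4],[0,-1,17,0,0,0,-0.4]]';python3 -m jog '[[0,-3,0,0,0,0,-0.6],[0,-4,0,0,0,0,-0.8],[0,-5,0,0,0,0,-1],[0,-5,0,0,0,0,-1],[0,-5,0,0,0,0,-1]]';python3 -c "
from h import *
go(.70,.0605,.2465,1.4566)
snap('scene','s36.png',(160,90,280,210),5)
arc(1.72,[1.62,1.52,1.42,1.32,1.22])
arc(1.22,[1.12,1.02,.92,.82,.72])
arc(.72,[.62,.52,.42,.32,.22])
arc(.22,[.15,.1,.05,.02,0])
"
```

```text
time_s: 38.05
eef_pos: [0.7061, 0.0605, 0.2441]
orientation: [-0.003, 0.745, 0.667, -0.003]
force: [0.4, 0.3, 0.6]
grip_width: 0.0255
time_s: 38.47
eef_pos: [0.7023, 0.0609, 0.2445]
orientation: [-0.002, 0.745, 0.667, -0.002]
force: [4.9, -0.7, -0.5]
grip_width: 0.0074
shift [-0.7 -2.3 -1.9] rot [-0.004  0.     0.004] t 38.5 at [0.7023 0.0609 0.2445] F [ 4.9 -0.7 -0.5] w 0.0074
1.62 y -16 z -6
1.52 y -33 z -11
1.42 y -51 z -13
1.32 y -68 z -14
1.22 y -86 z -14
1.12 y -17 z 2
1.02 y -34 z 7
0.92 y -51 z 13
0.82 y -67 z 20
0.72 y -82 z 29
0.62 y -14 z 11
0.52 y -27 z 22
0.42 y -39 z 36
0.32 y -49 z 50
0.22 y -58 z 65
0.15 y -5 z 11
0.1 y -9 z 19
0.05 y -11 z 28
0.02 y -13 z 33
0 y -14 z 36
```

View pics/s36.png

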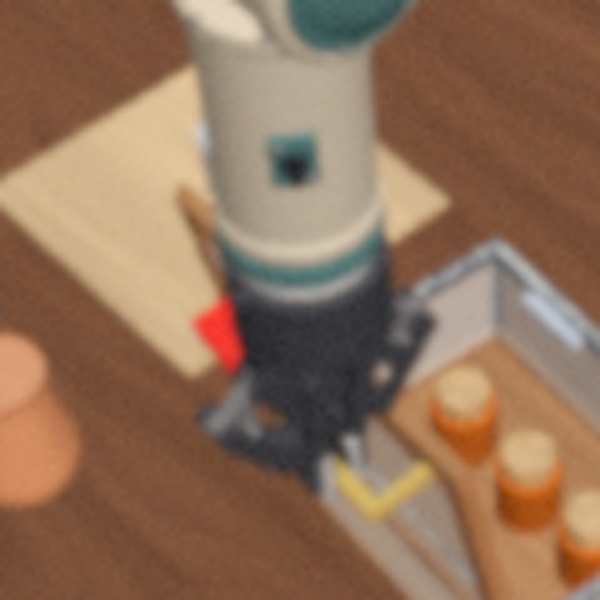

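The bar is gripped at (335,465). Swing the lid back along the arc.

```bash
python3 -m jog '[[0,-17,-6,0,0,0,-1],[0,-34,-10,0,0,0,-1],[0,-52,-13,0,0,0,-1],[0,-70,-14,0,0,0,-1],[0,-88,-14,0,0,0,-1]]';python3 -c "
from h import *
th=1.22;p=case(-.17*np.cos(th)+.045*np.sin(th),.06,.17*np.sin(th)+.045*np.cos(th)-.016)+[-.001,.003,0];go(*p,YAW+1.57)
snap('scene','s37.png',(200,40,350,190),4)
"
```

```text
time_s: 38.93
eef_pos: [0.6174, 0.0709, 0.2621]
orientation: [0.001, 0.745, 0.667, 0.002]
force: [5.7, 0.1, 4.9]
grip_width: 0.0075
shift [ 1.8 -4.6  5. ] rot [ 0.005 -0.002  0.004] t 38.9 at [0.6174 0.0709 0.2621] F [5.7 0.1 4.9] w 0.0075
```

View pics/s37.png

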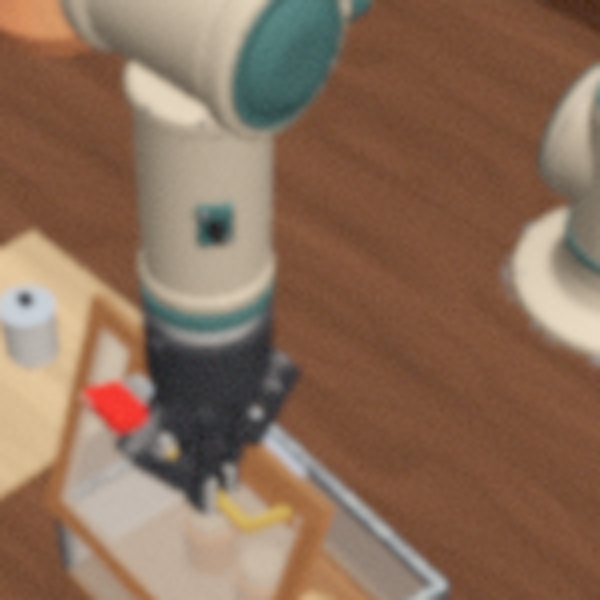

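```bash
python3 -m jog '[[0,-18,3,0,0,0,-1],[0,-36,9,0,0,0,-1],[0,-53,16,0,0,0,-1],[0,-69,24,0,0,0,-1],[0,-85,33,0,0,0,-1]]';python3 -c "
from h import *
th=.72;p=case(-.17*np.cos(th)+.045*np.sin(th),.06,.17*np.sin(th)+.045*np.cos(th)-.016)+[-.001,.003,0];go(*p,YAW+1.57)
"
```

```text
time_s: 39.4
eef_pos: [0.5293, 0.0812, 0.2299]
orientation: [0.0, 0.745, 0.667, 0.002]
force: [5.8, -0.5, -0.9]
grip_width: 0.0073
shift [1.5 2.3 2. ] rot [ 0.003 -0.002  0.004] t 39.4 at [0.5293 0.0812 0.2299] F [ 5.8 -0.5 -0.9] w 0.0073
```

```bash
python3 -m jog '[[0,-13,12,0,0,0,-1],[0,-26,24,0,0,0,-1],[0,-38,38,0,0,0,-1],[0,-48,53,0,0,0,-1],[0,-57,67,0,0,0,-1]]';python3 -c "
from h import *
th=.2;p=case(-.17*np.cos(th)+.045*np.sin(th),.06,.17*np.sin(th)+.045*np.cos(th)-.016)+[-.001,.003,0];go(*p,YAW+1.57)
snap('scene','s38.png',(200,60,350,210),4)
"
```

```text
time_s: 39.82
eef_pos: [0.4731, 0.0878, 0.1629]
orientation: [0.001, 0.745, 0.667, 0.003]
force: [6.1, -0.1, -0.6]
grip_width: 0.0074
shift [ 1.4 -0.8  3. ] rot [ 0.005 -0.003  0.004] t 39.8 at [0.4731 0.0878 0.1629] F [ 6.1 -0.1 -0.6] w 0.0074
```

View pics/s38.png

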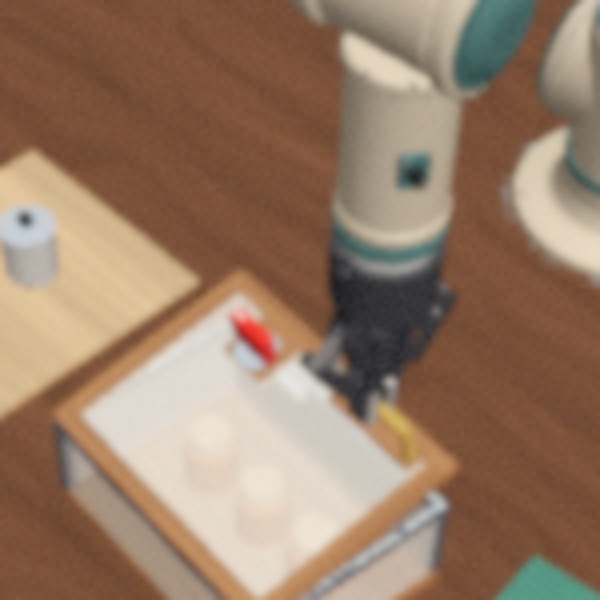

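The lid is nearly shut, about 0.2 rad. I bring it down to the closed pose (TCP z 0.127) and press lightly.

```bash
python3 -m jog '[[0,-4,10,0,0,0,-1],[0,-8,18,0,0,0,-1],[0,-10,26,0,0,0,-1],[0,-12,32,0,0,0,-1],[0,-13,36,0,0,0,-1]]';python3 -m jog '[[0,0,1,0,0,0,-1],[0,0,1,0,0,0,-1]]'
```

```text
time_s: 40.28
eef_pos: [0.4609, 0.0894, 0.1292]
orientation: [0.002, 0.745, 0.667, 0.004]
force: [-10.9, -0.7, 65.9]
grip_width: 0.0076
time_s: 40.45
eef_pos: [0.4609, 0.0894, 0.1297]
orientation: [0.002, 0.745, 0.667, 0.004]
force: [-2.3, -0.2, 15.6]
grip_width: 0.0076
```

A brief 66 N peak as it seated, now 16 N and stiff, so the lid is on its stop. I release and check.

```bash
python3 -m jog '[[0,0,-0.5,0,0,0,-0.8],[0,0,-0.5,0,0,0,-0.4],[0,0,-0.5,0,0,0,0],[0,0,-0.5,0,0,0,0],[0,0,-0.5,0,0,0,0]]';python3 -m jog '[[0,0,-10,0,0,0,0],[0,0,-30,0,0,0,0],[0,0,-55,0,0,0,0],[-10,0,-80,0,0,0,0],[-30,0,-95,0,0,0,0]]';python3 -c "
from h import *
go(.4673,-.0257,.20,YAW+1.57)
snap('scene','s39.png',(200,60,350,210),4)
"
```

```text
time_s: 40.87
eef_pos: [0.4601, 0.0894, 0.1295]
orientation: [0.001, 0.745, 0.667, 0.003]
force: [-0.5, -0.7, -1.0]
grip_width: 0.0429
time_s: 41.28
eef_pos: [0.457, 0.0604, 0.2265]
orientation: [0.002, 0.744, 0.668, 0.004]
force: [0.2, -0.0, 0.6]
grip_width: 0.0427
shift [-84.6  19.2  26.3] rot [ 0.008 -0.004  0.007] t 41.3 at [0.457  0.0604 0.2265] F [ 0.2 -0.   0.6] w 0.0427
```

View pics/s39.png

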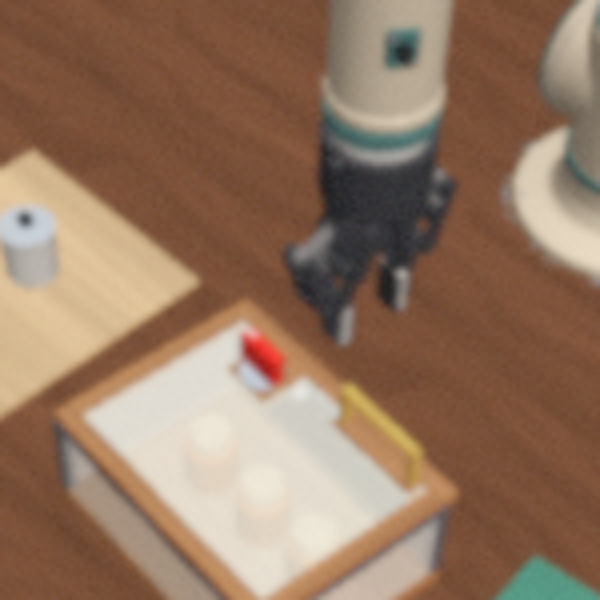

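The lid frame corners (245,300) and (457,490) match the initially shut picture, so it is shut. Now the knob at (262,357).

```bash
python3 -m jog '[[-30,7,5,0,0,0,0],[-58,14,12,0,0,0,0],[-78,18,20,0,0,0,0],[-85,19,26,0.008,-0.004,0,0],[-85,19,26,0.008,-0.004,0,0]]';python3 -m jog '[[0,0,0,0,0,0,0]]';python3 -c "
from h import *
go(.4673,-.0257,.1155,1.475)
"
```

```text
time_s: 41.75
eef_pos: [0.467, -0.0313, 0.2012]
orientation: [0.002, 0.745, 0.667, -0.002]
force: [-0.7, -0.4, 0.1]
grip_width: 0.0424
time_s: 41.83
eef_pos: [0.4667, -0.0307, 0.2007]
orientation: [0.001, 0.746, 0.666, -0.002]
force: [-0.3, -0.2, 0.4]
grip_width: 0.0428
shift [ 5.3  0.2 85.1] rot [-0.001  0.003 -0.016] t 41.8 at [ 0.4667 -0.0307  0.2007] F [-0.3 -0.2  0.4] w 0.0428
```

```bash
python3 -m jog '[[5,0,20,0,0,-0.016,0],[5,0,38,0,0,-0.016,0],[5,0,55,0,0,-0.016,0],[5,0,70,0,0,-0.016,0],[5,0,78,0,0,-0.016,0]]';python3 -c "
from h import *
go(.4673,-.0257,.1155,1.475)
snap('scene','s40.png',(220,90,320,190),6)
"
```

```text
time_s: 42.25
eef_pos: [0.4659, -0.0243, 0.1212]
orientation: [-0.001, 0.74, 0.673, -0.002]
force: [-0.2, -1.0, 0.1]
grip_width: 0.0426
shift [-1.2  1.5  5.7] rot [-0.004  0.002  0.001] t 42.2 at [ 0.4659 -0.0243  0.1212] F [-0.2 -1.   0.1] w 0.0426
```

View pics/s40.png

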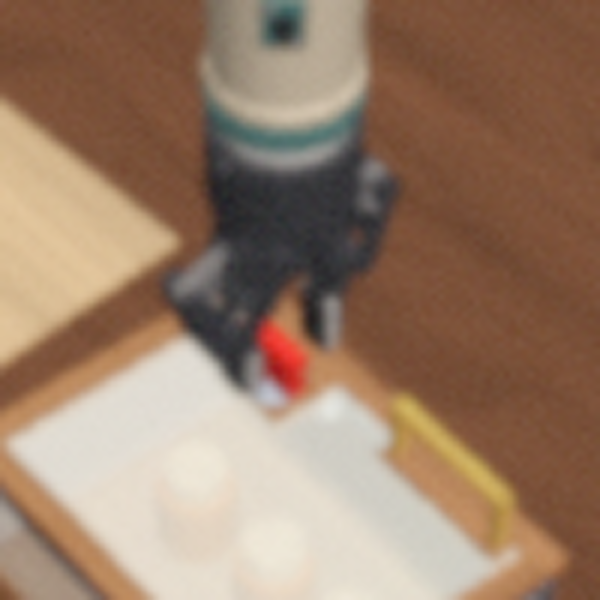

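The fingers straddle the wing at (282,355). Lower the last 5 mm, grip, then turn clockwise (positive about tool z).

```bash
python3 -m jog '[[-1,1,4,0,0,0,0],[-1,1.5,5.5,0,0,0,0],[-1,1.5,5.5,0,0,0,-0.4],[-1,1.5,5.5,0,0,0,-1],[-1,1.5,5.5,0,0,0,-1]]';python3 -m jog '[[0,0,0,0,0,0,-1],[0,0,0,0,0,0,-1],[0,0,0,0,0,0,-1]]';python3 -m jog '[[0,0,0,0,0,0.1,-1],[0,0,0,0,0,0.2,-1],[0,0,0,0,0,0.3,-1],[0,0,0,0,0,0.4,-1],[0,0,0,0,0,0.5,-1]]';python3 -c "
from h import *
go(.4673,-.0257,.1155,YAW)
print(get_obs()['torque'])
"
```

```text
time_s: 42.72
eef_pos: [0.4674, -0.0256, 0.1156]
orientation: [-0.001, 0.74, 0.673, -0.002]
force: [-0.6, 0.1, 0.6]
grip_width: 0.0122
time_s: 42.97
eef_pos: [0.4674, -0.0256, 0.1156]
orientation: [-0.001, 0.74, 0.672, -0.002]
force: [-0.2, -0.4, -2.1]
grip_width: 0.0122
time_s: 43.38
eef_pos: [0.4686, -0.026, 0.1157]
orientation: [0.001, 0.885, 0.466, -0.001]
force: [3.6, -0.5, -4.9]
grip_width: 0.0122
shift [-0.5 -1.2  0.2] rot [1.000e-03 3.000e-03 1.084e+00] t 43.4 at [ 0.4686 -0.026   0.1157] F [ 3.6 -0.5 -4.9] w 0.0122
[-0.11476694 -0.55362283  0.09688562]
```

```bash
python3 -m jog '[[0,-0.5,0,0,0,0.1,-1],[0,-0.5,0,0,0,0.2,-1],[0,-1,0,0,0,0.3,-1],[0,-1,0,0,0,0.4,-1],[0,-1,0,0,0,0.5,-1]]';python3 -c "
from h import *
go(.4673,-.0257,.1155,YAW)
print(get_obs()['torque'])
"
```

```text
time_s: 43.8
eef_pos: [0.4694, -0.0269, 0.1157]
orientation: [0.003, 0.973, 0.231, 0.0]
force: [3.4, -5.9, -7.0]
grip_width: 0.012
shift [-1.3 -2.1  0.2] rot [ 0.006 -0.     0.581] t 43.8 at [ 0.4694 -0.0269  0.1157] F [ 3.4 -5.9 -7. ] w 0.012
[-0.58192385 -0.56060968  0.17296066]
```

```bash
python3 -m jog '[[0,-0.5,0,0,0,0.1,-1],[-0.5,-1,0,0,0,0.2,-1],[-1,-1,0,0,0,0.3,-1],[-1,-1,0,0,0,0.4,-1],[-1,-1,0,0,0,0.5,-1]]';python3 -m jog '[[0,-0.5,0,0,0,0.06,-1],[0,-0.5,0,0,0,0.1,-1],[0,-0.5,0,0,0,0.1,-1]]';python3 -c "
from h import *
go(.4673,-.0257,.1155,YAW)
print(get_obs()['torque'])
"
```

```text
time_s: 44.22
eef_pos: [0.4698, -0.0282, 0.1157]
orientation: [0.004, 1.0, -0.018, 0.002]
force: [2.9, -6.6, -6.4]
grip_width: 0.012
time_s: 44.47
eef_pos: [0.4697, -0.0285, 0.1157]
orientation: [0.005, 0.998, -0.067, 0.002]
force: [0.8, -3.1, -2.8]
grip_width: 0.012
shift [-2.8 -2.5  0.1] rot [ 0.01  -0.005 -0.02 ] t 44.5 at [ 0.4697 -0.0285  0.1157] F [ 0.8 -3.1 -2.8] w 0.012
[-0.10127668  0.11666149  0.65181271]
```

The turn has reached the locked stop (0.65 N·m). Release, retreat and check.

```bash
python3 -m jog '[[0,0,0,0,0,-0.02,-1],[0,0,0,0,0,-0.02,-0.5],[0,0,0,0,0,-0.02,0],[0,0,0,0,0,-0.02,0],[0,0,0,0,0,-0.02,0]]';python3 -m jog '[[0,0,-15,0,0,0,0],[0,0,-40,0,0,0,0],[0,0,-70,0,0,0,0],[-10,0,-105,0,0,0,0],[-40,0,-130,0,0,0,0]]';python3 -m jog '[[-40,0,-20,0,0,0,0],[-80,0,-40,0,0,0,0],[-110,0,-50,0,0,0,0],[-130,0,-50,0,0,0,0]]';python3 -m jog '[[0,0,0,0,0,0,0],[0,0,0,0,0,0,0],[0,0,0,0,0,0,0],[0,0,0,0,0,0,0],[0,0,0,0,0,0,0]]';python3 -c "
from h import *
snap('scene','s41.png',(100,40,420,310),2.4)
snap('top','t41.png',(145,140,415,280),2.9)
"
```

```text
time_s: 44.88
eef_pos: [0.4699, -0.0284, 0.116]
orientation: [0.005, 0.998, -0.057, 0.003]
force: [-0.5, 1.4, 0.2]
grip_width: 0.0422
time_s: 45.3
eef_pos: [0.4336, -0.0233, 0.2486]
orientation: [0.005, 0.998, -0.057, 0.006]
force: [0.3, 0.9, 1.5]
grip_width: 0.0422
time_s: 45.63
eef_pos: [0.3018, -0.0075, 0.2994]
orientation: [0.006, 0.998, -0.057, 0.008]
force: [-0.2, -0.5, -0.6]
grip_width: 0.0426
time_s: 46.05
eef_pos: [0.3027, -0.0076, 0.299]
orientation: [0.006, 0.998, -0.057, 0.008]
force: [-0.7, -0.0, 0.6]
grip_width: 0.0426
```

View pics/s41.png

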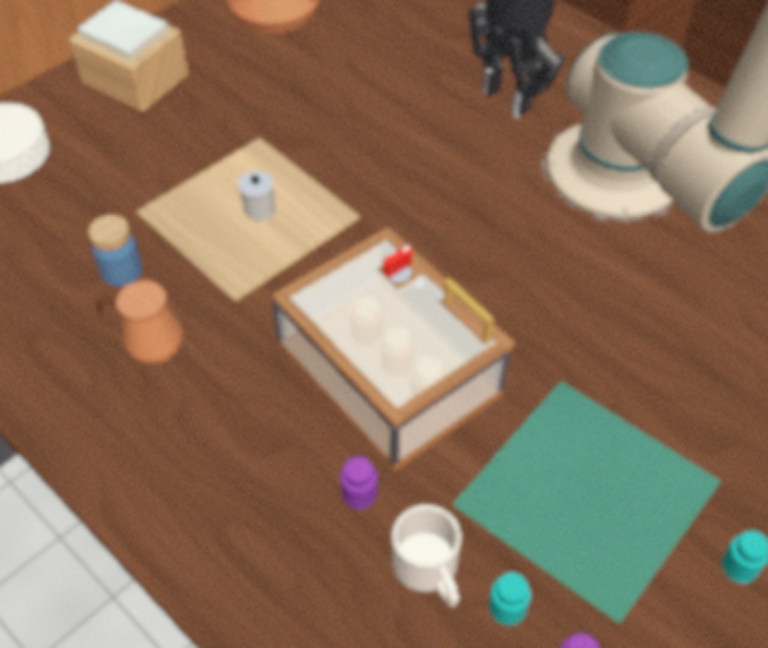

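View pics/t41.png

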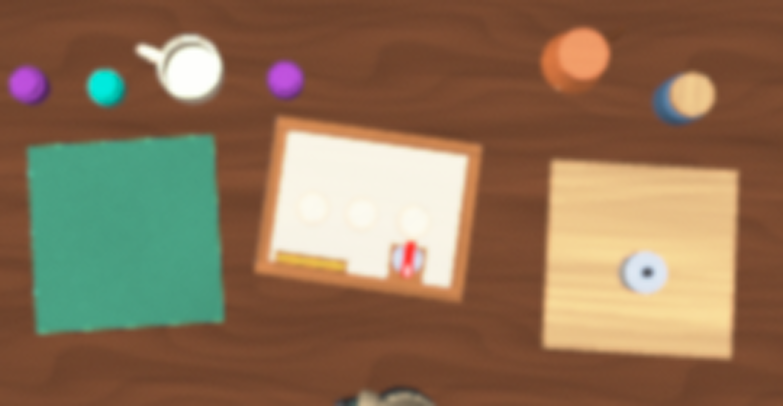

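The lid is shut with the three jars visible through it, the canister stands on the board at (645,272), and the bystanders are in place. One enlarged check of the knob angle against the start picture:

```bash
python3 -c "
from h import *
T=get_image('top')['image'];a=cv2.cvtColor(T,cv2.COLOR_RGB2BGR);b=cv2.imread('pics/t0.png')
c=lambda i:cv2.resize(i[205:250,225:320],None,fx=4,fy=4,interpolation=cv2.INTER_CUBIC)
cv2.imwrite('pics/k.png',np.hstack([c(b),c(a)]))
d=np.abs(a.astype(int)-b).sum(2)
print([ (n,int(d[r[1]:r[3],r[0]:r[2]].max())) for n,r in dict(cup=(188,148,226,180),jug=(328,146,360,175),pot=(366,160,396,186)).items()])
"
```

```text
[('cup', 7), ('jug', 6), ('pot', 6)]
```

View pics/k.png

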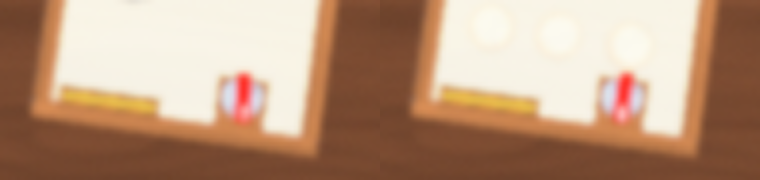

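The wing now points front to back, a shade further clockwise than at the start, so it is locked. The bystander regions match the start picture. Handing in.

```bash
python3 -c "
from cell import *
print(job_done())"
```

```text
the job is handed in; nothing more can be done
None
```

The job is handed in at about 46 s of the 210 s allowed. I moved the one canister on the lid to the board, unlocked and opened the lid to about 1.7 rad, and stood all three amber jars in the case. I then shut the lid and turned the knob clockwise to its stop.

**Last checks:**
- **Lid:** its frame lines up with the first picture, so it is shut.
- **Knob:** the wing points front to back again. The turn ended against its stop at 0.65 N·m, so I take it as locked.
- **Jars and canister:** all three jars stand upright, visible through the lid, and the canister stands on the board.
- **Bystanders:** the cup, jug and blue pot show no change from the first picture.
- **Robot:** it was clear of everything, at z 0.30 m.

**Not quite clean:** the wrist force peaked at about 66 N when the lid seated. That is under the 120 N wrist limit. I was holding the handle with the fingertips, so the 40 N limit on the arm and gripper body should not apply. The two cameras differed by about 5 mm on positions. I used their average, nudged a few mm after gripping the knob, and every grasp held.

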